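Put the LED candles on charge, log the tray and hang up the scanner

TASK

Service is over: stand every LED candle that is out on the table upright in a well of the charging tray, one to a well and fully seated. Then log the tray: point the hand scanner's window at the barcode label on the tray from about 8 cm away and hold it steady there for a good two seconds. Finally hang the scanner by its wire eye on the hook of the stand so that it hangs freely, at rest, and leave the glass, the mill and the bottle where they are.

Things in the scene. Friction and masses are not known exactly. Their poses are not given: they have to be found in the camera images.
- candle0: rechargeable LED candle: plain white cylinder, 48 mm across and 60 mm tall, with a small flame-shaped tip on top (to 77 mm, look only), 130 g; origin at the centre of its underside, z up along its axis. Four to six of the six are present; absent ones read None
- candle1: rechargeable LED candle: plain white cylinder, 48 mm across and 60 mm tall, with a small flame-shaped tip on top (to 77 mm, look only), 130 g; origin at the centre of its underside, z up along its axis. Four to six of the six are present; absent ones read None
- candle2: rechargeable LED candle: plain white cylinder, 48 mm across and 60 mm tall, with a small flame-shaped tip on top (to 77 mm, look only), 130 g; origin at the centre of its underside, z up along its axis. Four to six of the six are present; absent ones read None
- candle3: rechargeable LED candle: plain white cylinder, 48 mm across and 60 mm tall, with a small flame-shaped tip on top (to 77 mm, look only), 130 g; origin at the centre of its underside, z up along its axis. Four to six of the six are present; absent ones read None
- candle4: rechargeable LED candle: plain white cylinder, 48 mm across and 60 mm tall, with a small flame-shaped tip on top (to 77 mm, look only), 130 g; origin at the centre of its underside, z up along its axis. Four to six of the six are present; absent ones read None
- candle5: rechargeable LED candle: plain white cylinder, 48 mm across and 60 mm tall, with a small flame-shaped tip on top (to 77 mm, look only), 130 g; origin at the centre of its underside, z up along its axis. Four to six of the six are present; absent ones read None
- tray: fixed black charging tray, 262 x 178 x 20 mm (x, y, z), with six round wells, 57 mm across, 12 mm deep: 3 along its x (84 mm apart) by 2 along its y (84 mm apart). Origin at the centre of its underside; the top is 20 mm, the well floors are 8 mm above it. A shelf 100 x 60 mm, 20 mm high, juts out on its -y side and carries the label
- well0 (a point): centre of the floor of well 0 of the tray (8 mm above the table); tray x -84 mm, y -42 mm
- well1 (a point): centre of the floor of well 1 of the tray (8 mm above the table); tray x -84 mm, y 42 mm
- well2 (a point): centre of the floor of well 2 of the tray (8 mm above the table); tray x 0 mm, y -42 mm
- well3 (a point): centre of the floor of well 3 of the tray (8 mm above the table); tray x 0 mm, y 42 mm
- well4 (a point): centre of the floor of well 4 of the tray (8 mm above the table); tray x 84 mm, y -42 mm
- well5 (a point): centre of the floor of well 5 of the tray (8 mm above the table); tray x 84 mm, y 42 mm
- label (a point): centre of the barcode label, 60 x 40 mm, white with black bars, lying flat, face up, on the shelf at the tray's -y side, 20 mm above the table
- scanner: hand scanner lying on the table, 180 g. Origin: centre of the grip's underside; x towards the head, z up as it lies. Grip: grey bar 110 x 30 x 26 mm (x -55 to 55, z 0 to 26). Head: black block set at 45 degrees, 46 mm wide, x 42 to 94, z 0 to 52. At the other end a wire eye (ring in the xy plane, wire 6 mm, hole 26 mm) centred at x -70, z 13. Centre of mass near x 17
- window (a point): centre of the scanner's window, at (83.6, 0, 10.6) mm in the scanner's frame. Its z axis is the beam, which points forward and down, direction (0.707, 0, -0.707) in the scanner's frame. It reads a label 40 to 120 mm away along the beam, with the beam within 20 mm of the label's centre
- eye (a point): centre of the scanner's wire eye, at (-70, 0, 13) mm in the scanner's frame
- hookstand: fixed stand: round foot 90 mm across, brass post 14 mm across with a ball at its top (286 mm high). Origin at the centre of its foot. A hook of 8 mm round wire leaves the post at height 245 mm towards the stand's -x, runs nearly level (240 mm high at x -62 mm) and turns up at its end to 270 mm high at x -74 mm
- hook_seat (a point): the middle of the hook's level part, where the eye is to hang: 45 mm from the post axis, 241 mm above the table
- hook_tip (a point): top end of the hook's upturned tip: 74 mm from the post axis, 270 mm above the table
- tumbler: bystander: drinking glass, 72 mm across the rim, 90 mm tall; origin at the centre of its underside
- mill: bystander: dark wooden pepper mill, 56 mm across, 145 mm tall; origin at the centre of its underside
- vase: bystander: green bottle, 68 mm across, 150 mm tall; origin at the centre of its underside
Mind the look-alikes: they are no part of the job. What is shaped like the candle4 but blue, orange or pink is not meant.

How it is judged:
By the outcome, as a careful person would: the job done as asked, in the order asked, and still so for the second after the job is handed in, with the robot touching nothing.
Of candle0, candle1, candle2, candle3, candle4, candle5 only 4 to 6 are there at a start; the rules pass over those that are not, and their reading is None.
At some moment in a run one of candle0, candle1, candle2, candle3, candle4, candle5, scanner may be knocked a few centimetres aside while the robot is not near it.
It also fails if it takes over 192 s, if anything falls off the work surface, if the arm or the gripper's body presses on something with over 40 N, if the wrist force passes 120 N, or if a joint passes its speed limit or range.

ROBOT

A 6-joint arm with a two-finger parallel gripper is mounted at the origin on the work surface. World frame = base frame: x ahead of the robot, y to its left, z up, the work surface at z = 0. Lengths are in mm, angles in rad, forces in N, time in s.
With the tool pointing down it reaches from about 400 to 925 mm from the base axis. Payload 12.5 kg.
Tool frame: the origin (TCP) lies on the centre line of the jaws, within the pads' length; the fingertips stand 25 mm ahead of it and the grasp point (between the pads) lies 6 mm ahead of it (env.tip_extent is the distance from the TCP to the fingertips, in mm); x points along the fingers, z is the direction in which the jaws open and shut, and the axes are right-handed (so a half turn about x gives the same grasp; the last joint's range is limited). The gripper opens to 95 mm and grips with 3 to 60 N. Pads are 20 mm wide; open, the fingers measure 119 mm over their backs; the gripper's body (75 mm by 180 mm) begins 59 mm behind the grasp point.
Start: joints at [-1.356, 0.491, 1.559, -0, 1.092, -0.106], TCP at [197.101, -593.123, 239.661] pointing down, gripper open.
Joint ranges: [-3.1, 3.1], [-0.84, 2.19], [0.05, 2.79], [-1.13, 4.28], [0.06, 2.93], [-2.69, 2.69]. Speed limits (rad/s): [2.22, 2.22, 2.79, 3.14, 3.14, 3.14].

INTERFACE

Orientations are given as [roll, pitch, yaw] about the fixed x, y, z axes, in that order (R = Rz(yaw) Ry(pitch) Rx(roll)).
In Python, from cell import env gives the robot as it stands.
- The arm moves only by the tool step_arm, never from a script. Its argument "rows" is a list of rows, each a list of 6 numbers: the shift along the tool's x, y, z in mm, then the turn, a rotation vector about the tool's x, y, z in rad. In form: [[x, y, z, wx, wy, wz], ...]. A call has 1 to 8 rows; each row shifts and turns the pose as measured when the row begins, along the tool's axes as they then stand; what a row does not reach is not made up. A row lasts 1/8 s, in which the tool goes at most 62.5 mm and 10.7 degrees, less where a joint would pass 70% of its speed; a pose out of reach is approached as far as the arm can. A call is refused whole if a number of a shift passes 62.5 or a number of a turn 0.188, either way. A call with a gripper value outside its range is refused whole. "grip" is the finger opening in mm, from 0 to 95.1, set as the call begins (left out, the last holds). The fingers move at their own pace and stop on an object; the grip force is fixed at half the most. Time passes only in rows, so rows that do not move let the fingers close. It gives the time, the measured TCP pose, the force and the opening at its end, in the units of the state.
- env.state(): the state, without advancing time (a new reading comes with each control period).
- env.read_camera(name): name is "side" or "top" or "wrist"; returns the picture (400x640x3 uint8, red, green, blue); there is no depth.
- env.get_calibration(name): a dict with "fx", "fy", "cx", "cy" (pixels), "pose" (4x4, takes a point from camera to world coordinates); the wrist camera has in their place "hand_eye" (4x4, takes a point from camera to tool coordinates, whose origin is the TCP and whose axes are the tool frame's). Camera axes: x right, y down, z forward; pixel columns grow to the right and rows downward; lengths in mm; the calibration is good to about 2 mm. A picture is of the moment at which its call begins: read the wrist's pose just before it. get_calibration takes no time and is no camera call.
- env.job_done(): hands the job in, once; it reports no verdict.
The state is a dict: "t": time; "joints": joint angles; "qvel": joint speeds; "tau": joint torques, N m; "eef_pos": TCP position; "tcp_rot": TCP orientation; "ft_force": force on the tool from outside, world axes, zero at the start; "moment": the same for the moment, N m; "opening": opening from 0.0 (shut) to 1.0 (fully open).
Only numpy, scipy, OpenCV 4.12 (cv2) and the standard library are available. Lean on these libraries where they do the work, as an engineer would, in place of code of your own. Each camera call takes 0.05 s, during which the arm holds its last target.

## Working session

There is one attempt and no reset: what is moved stays moved. The work goes in short steps, Python scripts to look and compute and a tool call to move; the robot and the scene stay as the last step left them, time stands still between calls to the robot, and variables do not carry over. Pictures are saved under pics/ and viewed, and the job is handed in when it is done.

Besides the shell and the picture viewer there is one more tool, called after "Call:" as name(argument=value, ...), one argument or row to a line, values as JSON. step_arm: Moves the arm, as the interface text tells. Its arguments: {"type":"object","properties":{"rows":{"type":"array","items":{"type":"array","items":{"type":"number"}}},"grip":{"type":"number"}},"required":["rows"]}

```bash
ls -la; mkdir -p pics; cat > h.py <<'E'
import numpy as np, cv2
from scipy.spatial.transform import Rotation as R
from cell import env
def save(name,img,scale=1.0):
    im=cv2.cvtColor(img,cv2.COLOR_RGB2BGR)
    if scale!=1: im=cv2.resize(im,None,fx=scale,fy=scale,interpolation=cv2.INTER_CUBIC)
    cv2.imwrite('pics/'+name+'.png',im)
def tcpT(s=None):
    s=s or env.state(); T=np.eye(4); T[:3,:3]=R.from_euler('xyz',s['tcp_rot']).as_matrix(); T[:3,3]=s['eef_pos']; return T
def cam(name,s=None):
    c=env.get_calibration(name)
    P=np.array(c['pose']) if 'pose' in c else tcpT(s)@np.array(c['hand_eye'])
    return c,P
def ray(c,P,u,v):
    d=P[:3,:3]@np.array([(u-c['cx'])/c['fx'],(v-c['cy'])/c['fy'],1.]); return P[:3,3],d/np.linalg.norm(d)
def plane(c,P,u,v,z):
    o,d=ray(c,P,u,v); return o+d*(z-o[2])/d[2]
def proj(c,P,X):
    p=np.linalg.inv(P)@np.append(X,1); return np.array([c['fx']*p[0]/p[2]+c['cx'],c['fy']*p[1]/p[2]+c['cy']])
def tri(rays):
    A=np.zeros((3,3));b=np.zeros(3)
    for o,d in rays:
        M=np.eye(3)-np.outer(d,d);A+=M;b+=M@o
    x=np.linalg.solve(A,b); return x,[np.linalg.norm((np.eye(3)-np.outer(d,d))@(x-o)) for o,d in rays]
E
python3 - <<'E'
from h import *
np.set_printoptions(precision=2,suppress=True)
print(env.state())
for n in ['side','top','wrist']:
    c=env.get_calibration(n); print(n,{k:np.array(v) for k,v in c.items()})
    save(n+'0',env.read_camera(n))
E
```

```text
total 12
drwxr-xr-x  3 agent agent 4096 Dec  7 02:44 .
drwxr-xr-x 23 root  root  4096 Dec  7 02:44 ..
drwxr-xr-x  2 agent agent 4096 Dec  7 02:44 pics
{'t': 0.0, 'joints': array([-1.36,  0.49,  1.56, -0.  ,  1.09, -0.11]), 'qvel': array([ 0., -0.,  0.,  0., -0.,  0.]), 'tau': array([  0.  , -61.26, -25.82,   0.07,   0.05,  -0.  ]), 'eef_pos': array([ 197.04, -592.91,  239.08]), 'tcp_rot': array([3.04, 1.57, 1.79]), 'ft_force': array([-0.06,  0.17,  0.15]), 'moment': array([0.03, 0.  , 0.03]), 'opening': 1.0023957303953743}
side {'fx': array(500.52), 'fy': array(500.52), 'cx': array(318.09), 'cy': array(202.77), 'pose': array([[    0.99,    -0.1 ,     0.12,   370.77],
       [   -0.15,    -0.5 ,     0.85, -1364.32],
       [   -0.03,    -0.86,    -0.51,   977.45],
       [    0.  ,     0.  ,     0.  ,     1.  ]])}
top {'fx': array(491.37), 'fy': array(491.37), 'cx': array(319.36), 'cy': array(192.72), 'pose': array([[  -0.01,   -0.98,    0.18,  288.85],
       [  -1.  ,    0.01,   -0.02,  -18.27],
       [   0.02,   -0.18,   -0.98, 1452.28],
       [   0.  ,    0.  ,    0.  ,    1.  ]])}
wrist {'fx': array(338.), 'fy': array(338.), 'cx': array(324.88), 'cy': array(198.2), 'hand_eye': array([[  -0.  ,   -0.28,    0.96, -145.88],
       [   0.  ,   -0.96,   -0.28,   79.93],
       [   1.  ,   -0.  ,    0.  ,    0.91],
       [   0.  ,    0.  ,    0.  ,    1.  ]])}
```

```bash
python3 - <<'E'
import cv2,numpy as np
a=cv2.imread('pics/top0.png')[120:290,170:450]; a=cv2.resize(a,None,fx=2.8,fy=2.8,interpolation=cv2.INTER_CUBIC); cv2.imwrite('pics/topc.png',a)
b=cv2.imread('pics/side0.png')[180:330,220:420]; b=cv2.resize(b,None,fx=4,fy=4,interpolation=cv2.INTER_CUBIC); cv2.imwrite('pics/sidec.png',b[:600,:800])
E
cat > scan.py <<'E'
from h import *
np.set_printoptions(precision=1,suppress=True)
def blobs(mask,amin,amax):
    n,l,s,c=cv2.connectedComponentsWithStats(mask.astype(np.uint8)*255)
    return [(c[i],s[i]) for i in range(1,n) if amin<=s[i,4]<=amax]
def masks(img):
    h=cv2.cvtColor(img,cv2.COLOR_RGB2HSV); H,S,V=[h[...,i].astype(int) for i in range(3)]
    return H,S,V
E
python3 - <<'E'
from scan import *
for n in ['top','side']:
    img=cv2.cvtColor(cv2.imread(f'pics/{n}0.png'),cv2.COLOR_BGR2RGB); H,S,V=masks(img); c,P=cam(n)
    roi=np.zeros(V.shape,bool)
    if n=='top': roi[150:290,170:450]=1
    else: roi[180:330,230:420]=1
    print(n,'white')
    for b,s in blobs((S<75)&(V>140)&roi,15,3000): print(b,s, plane(c,P,b[0],b[1],60)[:2])
    print('yellow')
    for b,s in blobs((H>18)&(H<35)&(S>120)&(V>140)&roi,3,60): print(b,s,plane(c,P,b[0],b[1],8)[:2])
E
```

```text
top white
[324.5 155.9] [317 150  16  11  52] [654.8 -64.1]
[300.1 170.7] [295 166  11  10  65] [611.2   7.7]
[336.  199.1] [328 191  17  17 208] [526.4 -95. ]
[302.4 200.5] [295 193  16  16 203] [523.6   1.6]
[256.9 212.6] [249 202  16  22 270] [489.8 131.7]
[340.3 231.5] [332 224  17  17 214] [ 432.7 -105.3]
[414.4 232.8] [407 225  16  17 214] [ 426.4 -316.6]
[297.3 234.7] [289 227  17  17 214] [425.4  17.1]
[376.4 235.1] [368 227  17  17 212] [ 421.2 -207.6]
yellow
[207.8 179. ] [206 177   5   5  23] [600.8 284.7]
[235.5 182.3] [233 180   6   6  26] [589.8 202. ]
[203.3 207. ] [201 205   6   5  24] [516.2 295.9]
[231.5 210.1] [229 208   6   5  24] [505.9 212.4]
[198.8 234.9] [197 232   5   6  24] [433.7 306.7]
[227.3 238.2] [225 236   6   6  26] [422.7 223.2]
[334. 239.] [333 238   3   3   3] [416.4 -89.5]
[339.6 263.2] [337 259   6   8  17] [ 345.7 -104.3]
[340.7 268.3] [340 268   2   2   3] [ 330.8 -107.1]
side white
[368.4 206. ] [360 193  20  23 230] [755.4 107. ]
[294.8 218.7] [286 215  18   8 136] [490.2  74.8]
[368.2 219.8] [363 218  12   4  36] [733.6  20.1]
[277.7 235.7] 
[... 2042 characters left out ...]
 21  43] [ 770.2 -261.9]
[342.7 281.9] [342 280   2   5   7] [ 597.8 -220.6]
[231.4 296.8] [231 294   2   6  10] [ 267.8 -226.7]
[236.3 297.7] [236 297   2   2   3] [ 281.9 -233.1]
[355.1 296.9] [352 296   8   3  10] [ 619.7 -292.6]
[410.7 296.3] [410 296   2   2   3] [ 776.3 -319.3]
[412.  304.2] [411 303   3   3   4] [ 769.8 -351.7]
[383.1 306.8] [381 305   5   5  10] [ 687.6 -347. ]
[378.4 308.4] [377 307   3   4   5] [ 673.1 -350.9]
[354.5 310. ] [353 310   4   1   4] [ 606.4 -345.1]
[381.  312.8] [380 312   3   3   4] [ 675.7 -369. ]
[271.4 322.6] [270 321   3   4   5] [ 374.6 -352.3]
[384.6 327.1] [383 324   5   6  14] [ 670.8 -423.4]
[271.8 327.6] [271 326   3   4   8] [ 374.1 -371.3]
```

```bash
cat > plan.py <<'E'
from h import *
np.set_printoptions(precision=1,suppress=True)
def down(yaw):  # tool x down, tool z (jaw) at horizontal angle yaw (deg)
    a=np.radians(yaw); z=np.array([np.cos(a),np.sin(a),0]); x=np.array([0,0,-1.]); return np.column_stack([x,np.cross(z,x),z])
def go(pos,Rm=None,s=None):
    T=tcpT(s); d=T[:3,:3].T@(np.array(pos,float)-T[:3,3])
    w=np.zeros(3) if Rm is None else R.from_matrix(T[:3,:3].T@Rm).as_rotvec()
    print('tool shift',d,'rotvec',np.round(w,3))
    return d,w
E
python3 - <<'E'
from plan import *
T=tcpT(); print(T)
# tray fit
top=[(207.8,179),(235.5,182.3),(203.3,207),(231.5,210.1),(198.8,234.9),(227.3,238.2)]
side=[(317.3,197.9),(318.1,209.4),(295.6,198.4),(295.1,210.3),(273.5,199.5),(272.7,210.9)]
names=[5,4,3,2,1,0]
ct,Pt=cam('top');cs,Ps=cam('side')
X=[]
for a,b in zip(top,side):
    x,e=tri([ray(ct,Pt,*a),ray(cs,Ps,*b)]); X.append(x); print(x,np.array(e))
X=np.array(X)
M=np.array([[(-84 if n<2 else 0 if n<4 else 84),(-42 if n%2==0 else 42)] for n in names],float)
for src in (X[:,:2],np.array([plane(ct,Pt,*a,8)[:2] for a in top])):
    A=M-M.mean(0);B=src-src.mean(0); H=A.T@B; ang=np.arctan2(H[0,1]-H[1,0],H[0,0]+H[1,1]); r=np.array([[np.cos(ang),-np.sin(ang)],[np.sin(ang),np.cos(ang)]])
    print('yaw',np.degrees(ang),'c',src.mean(0)); 
    for n,m in zip(names,M): print(n,r@m+src.mean(0))
    print('label guess',r@np.array([0,-119])+src.mean(0))
# label
print('label top',plane(ct,Pt,256.9,212.6,20),'side',plane(cs,Ps,294.8,218.7,20))
print(tri([ray(ct,Pt,256.9,212.6),ray(cs,Ps,294.8,218.7)]))
E
```

```text
[[  -0.     0.9    0.3  197.1]
 [   0.     0.3   -0.9 -593. ]
 [  -1.     0.    -0.   239.2]
 [   0.     0.     0.     1. ]]
[599.6 284.3  10.2] [0.7 0.7]
[589.3 201.8   9. ] [0.2 0.2]
[515.9 295.2  11.1] [0.2 0.2]
[505.1 212.3   9. ] [0.6 0.6]
[432.6 306.2   9.8] [0.8 0.8]
[422.5 222.9   9.8] [0.2 0.2]
yaw -7.288531272129907 c [510.8 253.8]
5 [599.5 284.8]
4 [588.8 201.5]
3 [516.2 295.4]
2 [505.5 212.1]
1 [432.8 306.1]
0 [422.2 222.8]
label guess [495.7 135.7]
yaw -7.344048953020512 c [511.5 254.2]
5 [600.2 285.1]
4 [589.4 201.8]
3 [516.9 295.8]
2 [506.1 212.5]
1 [433.6 306.5]
0 [422.8 223.2]
label guess [496.3 136.1]
label top [495.7 136.1  20. ] side [495.4 137.6  20. ]
(array([495.4, 135.9,  21.1]), [np.float64(0.16929903545671865), np.float64(0.16929903545665403)])
```

```bash
python3 - <<'E'
from plan import *
ct,Pt=cam('top');cs,Ps=cam('side')
print(tri([ray(ct,Pt,414.4,232.8),ray(cs,Ps,288.4,297.5)]))
T=tcpT(); print(np.round(T,3))
go([426,-317,200],down(-90))
E
```

```text
(array([ 427. , -316.9,   57.9]), [np.float64(0.4228702898983345), np.float64(0.42287028989843195)])
[[  -0.     0.9    0.3  197.1]
 [   0.     0.3   -0.9 -593. ]
 [  -1.     0.    -0.   239.2]
 [   0.     0.     0.     1. ]]
tool shift [  39.4  304.3 -189.7] rotvec [ 0.3 -0.   0. ]
```

Call:
step_arm(
  rows=[
    [0, 0, 0, 0.1, 0, 0],
    [0, 0, 0, 0.1, 0, 0],
    [8, 45, -40, 0.09, 0, 0],
    [8, 45, -55, 0, 0, 0],
    [8, 45, -55, 0, 0, 0],
    [8, 45, -55, 0, 0, 0],
    [0, 40, -55, 0, 0, 0],
  ],
)

```text
t: 1.02
eef_pos: [388.9, -348.5, 207.9]
tcp_rot: [-2.756, 1.568, 1.971]
ft_force: [1.5, -0.6, 0.4]
opening: 0.999
```

```bash
sed -i 's/precision=1/precision=2/' plan.py; python3 - <<'E'
from plan import *
s=env.state(); print(s['t'],tcpT(s)); go([427,-317,200],down(-90))
save('w1',env.read_camera('wrist')); save('t1',env.read_camera('top'))
E
```

```text
1.025 [[  -0.      1.      0.01  388.92]
 [   0.      0.01   -1.   -348.48]
 [  -1.     -0.     -0.    207.94]
 [   0.      0.      0.      1.  ]]
tool shift [  7.97  38.52 -30.93] rotvec [ 0.01 -0.    0.  ]
```

```bash
cat > wc.py <<'E'
from scan import *
import sys
def look(name,zs=(60,)):
    s=env.state(); img=env.read_camera('wrist'); save(name,img); c,P=cam('wrist',s); H,S,V=masks(img)
    m=(S<70)&(V>170); m[250:]=0
    for b,st in blobs(m,150,20000):
        print('px',b,'bbox',st,'@60',plane(c,P,b[0],b[1],60)[:2])
E
python3 - <<'E'
from scan import *
from plan import *
img=cv2.cvtColor(cv2.imread('pics/w1.png'),cv2.COLOR_BGR2RGB);c,P=cam('wrist');H,S,V=masks(img)
m=(S<70)&(V>170); m[260:]=0
for b,st in blobs(m,150,20000): print(b,st,plane(c,P,b[0],b[1],60))
img=cv2.cvtColor(cv2.imread('pics/t1.png'),cv2.COLOR_BGR2RGB);c,P=cam('top');H,S,V=masks(img)
roi=np.zeros(V.shape,bool); roi[180:290,270:450]=1
for b,st in blobs((S<75)&(V>140)&roi,100,3000): print(b,st,plane(c,P,b[0],b[1],60))
E
```

```text
[17.02 23.63] [   0    0   36   49 1449] [ 522.69 -101.07   60.  ]
[ 45.03 135.8 ] [  17  109   56   55 2170] [ 435.25 -104.4    60.  ]
[289.5  146.75] [ 263  120   54   55 2214] [ 429.94 -315.02   60.  ]
[165.26 151.13] [ 138  124   55   55 2169] [ 424.02 -206.6    60.  ]
[336.02 199.1 ] [328 191  17  17 208] [526.4  -95.04  60.  ]
[302.43 200.45] [295 193  16  16 204] [523.61   1.59  60.  ]
[341.66 230.43] [333 224  16  16 159] [ 435.85 -109.18   60.  ]
[297.14 234.45] [289 227  17  17 207] [426.04  17.42  60.  ]
[376.35 235.11] [368 227  17  17 209] [ 421.23 -207.57   60.  ]
```

Call:
step_arm(
  rows=[
    [20, 20, -16, 0.01, 0, 0],
    [20, 20, -16, 0, 0, 0],
    [50, 2, 0, 0, 0, 0],
    [50, 0, 0, 0, 0, 0],
    [24, 0, 0, 0, 0, 0],
    [0, 0, 0, 0, 0, 0],
  ],
  grip=75,
)

```text
t: 1.88
eef_pos: [433.6, -314.1, 40.3]
tcp_rot: [1.664, 1.57, 0.103]
ft_force: [-0.7, -0.3, -0.1]
opening: 0.789
```

```bash
python3 - <<'E'
from plan import *
go([429,-316,44],down(-90))
E
```

```text
tool shift [-3.69 -4.59  1.8 ] rotvec [ 0.01 -0.   -0.  ]
```

Call:
step_arm(
  rows=[
    [-3.5, -4, 2, 0, 0, 0],
    [0, 0, 0, 0, 0, 0],
    [0, 0, 0, 0, 0, 0],
    [0, 0, 0, 0, 0, 0],
  ],
  grip=40,
)

```text
t: 2.38
eef_pos: [429.9, -317.9, 47.5]
tcp_rot: [0.964, 1.565, -0.598]
ft_force: [0.1, -0.5, -0.9]
opening: 0.5
```

Call:
step_arm(
  rows=[
    [-50, 0, 0, 0, 0, 0],
    [-50, 0, 0, 0, 0, 0],
    [0, 15, -55, 0, 0, 0],
    [0, 15, -55, 0, 0, 0],
    [0, 15, -55, 0, 0, 0],
    [0, 15, -55, 0, 0, 0],
    [0, 15, -55, 0, 0, 0],
    [0, 15, -55, 0, 0, 0],
  ],
)

```text
t: 3.38
eef_pos: [519.2, 19.6, 151.8]
tcp_rot: [1.105, 1.56, -0.463]
ft_force: [0.7, -1.3, -2.2]
opening: 0.504
```

```bash
python3 - <<'E'
from plan import *
print(env.state()['opening'])
go([599.8,285,100],down(-90))
E
```

```text
0.5036455855755734
tool shift [  51.34   80.9  -265.43] rotvec [ 0.    0.01 -0.01]
```

Call:
step_arm(
  rows=[
    [0, 16, -53, 0, 0, 0],
    [0, 16, -53, 0, 0, 0],
    [0, 16, -53, 0, 0, 0],
    [0, 16, -53, 0, 0, 0],
    [20, 10, -40, 0, 0, 0],
    [20, 0, 0, 0, 0, 0],
    [0, 0, 0, 0, 0, 0],
  ],
)

```text
t: 4.25
eef_pos: [593.2, 285.8, 111.1]
tcp_rot: [1.202, 1.559, -0.359]
ft_force: [-0.4, -0.1, -0.8]
opening: 0.5
```

```bash
python3 - <<'E'
from plan import *
go([599.8,285,75],down(-90))
save('w2',env.read_camera('wrist'))
E
```

```text
tool shift [36.2   6.19  0.7 ] rotvec [ 0.01  0.   -0.01]
```

```bash
python3 - <<'E'
from plan import *
c,P=cam('wrist'); print(plane(c,P,432.5,213.5,8)); print('pred w5 px',proj(c,P,[599.8,285,8]),'tcp axis base', proj(c,P,P[:3,3]*0+np.array([593.2,285.8,111.1-47.5])))
for a in np.arange(0,360,45):
  T=tcpT(); print(a,proj(c,P,T[:3,3]+T[:3,:3]@np.array([47.5,24*np.cos(np.radians(a)),24*np.sin(np.radians(a))])))
E
```

```text
[590.03 200.3    8.  ]
pred w5 px [324.34 200.66] tcp axis base [323.23 235.69]
0 [323.39 197.31]
45 [351.61 208.53]
90 [362.4  234.73]
135 [350.4  259.76]
180 [323.47 269.81]
225 [296.51 259.78]
270 [284.45 234.75]
315 [295.19 208.53]
```

```bash
python3 - <<'E'
import cv2
a=cv2.imread('pics/w2.png')[140:350,200:460]; cv2.imwrite('pics/w2c.png',cv2.resize(a,None,fx=2.8,fy=2.8,interpolation=cv2.INTER_CUBIC))
E
python3 - <<'E'
from plan import *
c,P=cam('wrist');T=tcpT()
for off in (0,-3,-6):
  f=lambda x,y:proj(c,P,T[:3,3]+T[:3,:3]@np.array([x,y,0]))[1]
  print(off,'base front',f(47.5,24+off),'top front',f(-12.5,24+off),'top back',f(-12.5,off-24))
E
```

```text
0 base front 197.3102537272121 top front 236.67086239573314 top back 332.3255290638248
-3 base front 202.12561653932525 top front 243.1730562372597 top back 337.7610649533832
-6 base front 206.90091144517 top front 249.59973567315308 top back 343.1388407234489
```

Call:
step_arm(
  rows=[
    [10, 8.5, 0.7, 0, 0, 0],
    [10, 0, 0, 0, 0, 0],
    [10, 0, 0, 0, 0, 0],
    [0, 0, 0, 0, 0, 0],
  ],
)

```text
t: 4.8
eef_pos: [604.1, 283.6, 82.2]
tcp_rot: [1.368, 1.556, -0.195]
ft_force: [-0.3, -0.4, -1.2]
opening: 0.499
```

```bash
python3 - <<'E'
from plan import *
go([601.8,285,57],down(-90))
E
```

```text
tool shift [25.14 -2.65 -1.49] rotvec [ 0.01  0.   -0.01]
```

Call:
step_arm(
  rows=[
    [8, -2.3, -1.4, 0.01, 0, -0.014],
    [8, 0, 0, 0, 0, 0],
    [6, 0, 0, 0, 0, 0],
    [0, 0, 0, 0, 0, 0],
  ],
)

```text
t: 5.3
eef_pos: [601.7, 285.1, 58.8]
tcp_rot: [-0.02, 1.568, -1.595]
ft_force: [-0.2, -0.4, -1.1]
opening: 0.505
```

```bash
python3 - <<'E'
from plan import *
go([601.8,285,56],down(-90))
E
```

```text
tool shift [2.76 0.08 0.05] rotvec [-0.  0.  0.]
```

Call:
step_arm(
  rows=[
    [2.5, 0, 0, 0, 0, 0],
    [0.5, 0, 0, 0, 0, 0],
  ],
)

```text
t: 5.55
eef_pos: [601.8, 285.1, 55.9]
tcp_rot: [0.147, 1.568, -1.427]
ft_force: [0.4, 0.1, -1.7]
opening: 0.502
```

Call:
step_arm(
  rows=[
    [0, 0, 0, 0, 0, 0],
    [0, 0, 0, 0, 0, 0],
    [-30, 0, 0, 0, 0, 0],
    [-50, 0, 0, 0, 0, 0],
    [-30, -10, 50, 0, 0, 0],
    [0, -10, 60, 0, 0, 0],
    [0, -10, 60, 0, 0, 0],
    [0, -10, 60, 0, 0, 0],
  ],
  grip=66,
)

```text
t: 6.55
eef_pos: [561.3, 53.2, 171.8]
tcp_rot: [1.195, 1.564, -0.373]
ft_force: [1.3, -0.4, 0.6]
opening: 0.693
```

```bash
python3 - <<'E'
from plan import *
go([601.8,285,56],down(-90))
t=env.read_camera('top'); save('t2',t[120:300,170:450],2.8); save('t2f',t)
save('w3',env.read_camera('wrist'))
save('s2',env.read_camera('side')[170:330,220:420],4)
E
```

```text
tool shift [ 115.5    40.41 -232.02] rotvec [ 0.    0.   -0.01]
```

Call:
step_arm(
  rows=[
    [15, -18, 26, 0, 0, -0.01],
    [15, -18, 26, 0, 0, 0],
    [45, 0, 0, 0, 0, 0],
    [40, 0, 0, 0, 0, 0],
    [9, 0, 0, 0, 0, 0],
    [0, 0, 0, 0, 0, 0],
  ],
  grip=72,
)

```text
t: 7.45
eef_pos: [527.8, 3.5, 47.2]
tcp_rot: [0.774, 1.567, -0.794]
ft_force: [0.6, -0.5, -0.6]
opening: 0.759
```

```bash
python3 - <<'E'
from plan import *
go([525,1.5,45],down(-90))
save('w4',env.read_camera('wrist'))
E
```

```text
tool shift [ 2.16 -2.86  1.97] rotvec [ 0.  0. -0.]
```

Call:
step_arm(
  rows=[
    [1.5, -3.5, 1.5, 0, 0, 0],
    [0, 0, 0, 0, 0, 0],
    [0, 0, 0, 0, 0, 0],
    [0, 0, 0, 0, 0, 0],
  ],
  grip=40,
)

```text
t: 8.0
eef_pos: [525.6, 2.0, 49.0]
tcp_rot: [1.193, 1.562, -0.375]
ft_force: [0.6, -0.3, -1.7]
opening: 0.504
```

Call:
step_arm(
  rows=[
    [-40, 0, 0, 0, 0, 0],
    [-40, 0, 0, 0, 0, 0],
    [0, 16, -50, 0, 0, 0],
    [0, 16, -50, 0, 0, 0],
    [0, 16, -50, 0, 0, 0],
    [0, 16, -50, 0, 0, 0],
    [0, 0, 0, 0, 0, 0],
  ],
)

```text
t: 8.88
eef_pos: [590.5, 207.6, 131.7]
tcp_rot: [1.279, 1.562, -0.292]
ft_force: [0.2, -0.1, -2.3]
opening: 0.5
```

```bash
python3 - <<'E'
from plan import *
go([589.1,201.6,75],down(-90))
save('w5',env.read_camera('wrist'))
c,P=cam('wrist');T=tcpT()
for off in (0,-3,-6):
  f=lambda x,y:proj(c,P,T[:3,3]+T[:3,:3]@np.array([x,y,0]))[1]
  print(off,'base front',f(46,24+off),'top front',f(-14,24+off),'top back',f(-14,off-24))
E
```

```text
tool shift [56.72 -1.85  5.89] rotvec [-0.    0.   -0.01]
0 base front 198.02387998208528 top front 238.06818645718286 top back 334.48230235373495
-3 base front 202.87064114412587 top front 244.62727265964935 top back 339.9560041452853
-6 base front 207.67678772162117 top front 251.10942803431573 top back 345.37101272011523
```

Call:
step_arm(
  rows=[
    [20, 0.5, 5.5, 0, 0, -0.01],
    [20, 0, 0, 0, 0, 0],
    [15, 0, 0, 0, 0, 0],
    [0, 0, 0, 0, 0, 0],
  ],
)

```text
t: 9.43
eef_pos: [589.1, 195.3, 71.8]
tcp_rot: [-1.089, 1.562, -2.665]
ft_force: [1.0, 0.5, -0.6]
opening: 0.497
```

```bash
python3 - <<'E'
from plan import *
go([591,201.6,57],down(-90))
E
```

```text
tool shift [14.74  1.95 -6.41] rotvec [-0.01  0.    0.01]
```

Call:
step_arm(
  rows=[
    [0, 1.5, -5.5, 0, 0, 0],
    [4, 0, 0, 0, 0, 0],
    [4, 0, 0, 0, 0, 0],
    [0, 0, 0, 0, 0, 0],
  ],
)

```text
t: 9.93
eef_pos: [591.3, 200.8, 64.4]
tcp_rot: [-1.031, 1.564, -2.608]
ft_force: [-0.4, 0.4, -0.8]
opening: 0.497
```

```bash
python3 - <<'E'
from plan import *
go([591,201.6,57],down(-90))
E
```

```text
tool shift [ 7.39 -0.25 -0.87] rotvec [-0.01  0.    0.01]
```

Call:
step_arm(
  rows=[
    [4, 0, -0.8, -0.005, 0, 0.008],
    [3.4, 0, 0, 0, 0, 0],
    [0, 0, 0, 0, 0, 0],
  ],
)

```text
t: 10.3
eef_pos: [591.4, 201.7, 56.9]
tcp_rot: [0.739, 1.566, -0.832]
ft_force: [0.3, 0.8, -1.5]
opening: 0.5
```

Call:
step_arm(
  rows=[
    [0, 0, 0, 0, 0, 0],
    [0, 0, 0, 0, 0, 0],
    [-40, 0, 0, 0, 0, 0],
    [-45, 0, 0, 0, 0, 0],
    [0, -13, 58, 0, 0, 0],
    [0, -13, 58, 0, 0, 0],
    [0, -13, 58, 0, 0, 0],
    [0, -13, 58, 0, 0, 0],
  ],
  grip=68,
)

```text
t: 11.3
eef_pos: [539.3, -32.8, 146.2]
tcp_rot: [1.086, 1.562, -0.479]
ft_force: [0.5, -0.4, 0.3]
opening: 0.716
```

```bash
cat > chk.py <<'E'
from scan import *
from plan import *
t=env.read_camera('top'); c,P=cam('top'); H,S,V=masks(t)
roi=np.zeros(V.shape,bool); roi[160:290,190:450]=1
save('tl',t[120:300,170:450],2.8)
for b,st in blobs((S<75)&(V>130)&roi,100,260): print(b,st[2:],plane(c,P,b[0],b[1],60)[:2])
E
python3 - <<'E'
from chk import *
go([527,-95,45],down(-90))
save('w6',env.read_camera('wrist'))
E
```

```text
[203.71 175.6 ] [ 17  17 210] [599.71 285.9 ]
[232.69 178.24] [ 17  17 213] [590.99 202.33]
[343.61 231.56] [ 11  16 113] [ 432.55 -114.66]
[376.22 235.15] [ 17  17 217] [ 421.13 -207.21]
[373.77 267.81] [ 16  16 179] [ 329.44 -197.02]
[418.36 275.12] [ 16  15 170] [ 307.39 -321.65]
tool shift [101.32 -11.94  56.26] rotvec [ 0.    0.01 -0.01]
```

Call:
step_arm(
  rows=[
    [5, -6, 28, 0, 0, -0.01],
    [10, -6, 26, 0, 0, 0],
    [35, 0, 0, 0, 0, 0],
    [38, 0, 0, 0, 0, 0],
    [10, 0, 0, 0, 0, 0],
    [0, 0, 0, 0, 0, 0],
  ],
  grip=75,
)

```text
t: 12.15
eef_pos: [528.5, -91.4, 48.2]
tcp_rot: [0.294, 1.565, -1.278]
ft_force: [0.3, 0.2, 0.9]
opening: 0.792
```

```bash
python3 - <<'E'
from plan import *
go([527,-95,45],down(-90))
save('w7',env.read_camera('wrist'))
E
```

```text
tool shift [ 3.18 -1.53  3.6 ] rotvec [-0.    0.01 -0.  ]
```

Call:
step_arm(
  rows=[
    [2.5, -2, 4, 0, 0, 0],
    [0, 0, 0, 0, 0, 0],
    [0, 0, 0, 0, 0, 0],
    [0, 0, 0, 0, 0, 0],
  ],
  grip=40,
)

```text
t: 12.7
eef_pos: [527.8, -95.8, 48.8]
tcp_rot: [0.763, 1.561, -0.808]
ft_force: [-1.0, -0.2, -1.5]
opening: 0.498
```

Call:
step_arm(
  rows=[
    [-40, 0, 0, 0, 0, 0],
    [-40, 0, 0, 0, 0, 0],
    [0, -3, -55, 0, 0, 0],
    [0, -3, -55, 0, 0, 0],
    [0, -3, -55, 0, 0, 0],
    [0, -3, -55, 0, 0, 0],
    [0, -3, -50, 0, 0, 0],
    [0, 0, -30, 0, 0, 0],
  ],
)

```text
t: 13.7
eef_pos: [512.7, 211.8, 129.7]
tcp_rot: [0.895, 1.561, -0.682]
ft_force: [0.3, -0.5, -1.7]
opening: 0.499
```

```bash
python3 - <<'E'
from plan import *
print(env.state()['eef_pos'],env.state()['opening']);go([507,212.3,75],down(-90))
E
```

```text
[512.65 211.75 129.66] 0.4993541646611059
tool shift [54.61 -6.09 -0.87] rotvec [-0.01  0.01 -0.01]
```

Call:
step_arm(
  rows=[
    [0, -5, 0, -0.01, 0, -0.01],
    [15, 0, 0, 0, 0, 0],
    [15, 0, 0, 0, 0, 0],
    [15, 0, 0, 0, 0, 0],
    [0, 0, 0, 0, 0, 0],
  ],
)

```text
t: 14.32
eef_pos: [506.5, 210.3, 80.3]
tcp_rot: [-0.593, 1.562, -2.159]
ft_force: [0.1, -0.1, -1.7]
opening: 0.498
```

```bash
python3 - <<'E'
from plan import *
go([507.3,212.3,57],down(-90))
save('w8',env.read_camera('wrist'))
E
```

```text
tool shift [23.25  0.88 -2.16] rotvec [0.01 0.01 0.01]
```

Call:
step_arm(
  rows=[
    [8, 0.9, -2, 0.01, 0.005, 0.005],
    [8, 0, 0, 0, 0, 0],
    [6.5, 0, 0, 0, 0, 0],
    [0, 0, 0, 0, 0, 0],
  ],
)

```text
t: 14.88
eef_pos: [508.3, 212.4, 57.4]
tcp_rot: [1.099, 1.568, -0.478]
ft_force: [0.0, 0.3, -1.2]
opening: 0.506
```

Call:
step_arm(
  rows=[
    [0.5, 0, 0, 0, 0, 0],
    [0, 0, 0, 0, 0, 0],
    [-40, 0, 0, 0, 0, 0],
    [-45, 0, 0, 0, 0, 0],
    [0, -22, 48, 0, 0, 0],
    [0, -22, 48, 0, 0, 0],
    [0, -22, 48, 0, 0, 0],
    [0, -14, 45, 0, 0, 0],
  ],
  grip=68,
)

```text
t: 15.88
eef_pos: [426.6, 21.7, 146.5]
tcp_rot: [1.458, 1.561, -0.113]
ft_force: [0.8, -1.0, 0.2]
opening: 0.713
```

```bash
python3 - <<'E'
from chk import *
go([427,17.2,45],down(-90))
save('w9',env.read_camera('wrist'))
E
```

```text
[203.7  175.56] [ 17  17 209] [599.83 285.92]
[232.68 178.21] [ 17  17 212] [591.1  202.37]
[228.35 206.67] [ 17  17 216] [508.08 213.27]
[254.51 211.76] [ 13  21 185] [492.47 138.58]
[340.53 231.66] [ 16  17 212] [ 432.39 -105.9 ]
[376.19 235.17] [ 17  17 218] [ 421.08 -207.11]
[373.82 267.81] [ 15  16 180] [ 329.44 -197.14]
[418.4 275.1] [ 16  15 172] [ 307.42 -321.76]
tool shift [101.38   0.81   1.16] rotvec [-0.    0.   -0.01]
```

```bash
python3 - <<'E'
from plan import *
c,P=cam('wrist'); print(plane(c,P,326.5,212,60), tcpT()[:3,3]); print(plane(c,P,90,199.5,8),plane(c,P,173,110,20))
E
```

```text
[428.8   17.97  60.  ] [426.44  20.18 146.46]
[424.31 224.86   8.  ] [500.07 137.38  20.  ]
```

Call:
step_arm(
  rows=[
    [20, 1, 2, 0, 0, 0],
    [40, 0, 0, 0, 0, 0],
    [34, 0, 0, 0, 0, 0],
    [7, 0, 0, 0, 0, 0],
    [0, 0, 0, 0, 0, 0],
  ],
  grip=75,
)

```text
t: 16.6
eef_pos: [431.5, 18.4, 45.4]
tcp_rot: [1.458, 1.555, -0.119]
ft_force: [-0.2, -0.3, -0.7]
opening: 0.791
```

```bash
python3 - <<'E'
from plan import *
go([427.5,17.5,46],down(-90))
save('w10',env.read_camera('wrist')[150:350,180:460],2.8)
E
```

```text
tool shift [-0.67 -3.96  0.97] rotvec [-0.01  0.   -0.02]
```

Call:
step_arm(
  rows=[
    [-0.5, -5, 1, -0.005, 0, -0.015],
    [0, 0, 0, 0, 0, 0],
  ],
)

```text
t: 16.9
eef_pos: [427.0, 17.5, 47.9]
tcp_rot: [1.03, 1.566, -0.541]
ft_force: [-0.3, -0.1, 0.6]
opening: 0.79
```

Call:
step_arm(
  rows=[
    [0, 0, 0, 0, 0, 0],
    [0, 0, 0, 0, 0, 0],
    [0, 0, 0, 0, 0, 0],
  ],
  grip=40,
)

```text
t: 17.27
eef_pos: [427.4, 17.4, 48.8]
tcp_rot: [1.153, 1.565, -0.418]
ft_force: [-0.2, -0.3, 0.8]
opening: 0.532
```

Call:
step_arm(
  rows=[
    [-40, 0, 0, 0, 0, 0],
    [-45, 0, 0, 0, 0, 0],
    [0, 0, -40, 0, 0, 0],
    [0, 0, -50, 0, 0, 0],
    [0, 0, -50, 0, 0, 0],
    [0, 0, -50, 0, 0, 0],
    [0, 0, -10, 0, 0, 0],
    [0, 0, 0, 0, 0, 0],
  ],
)

```text
t: 18.27
eef_pos: [427.2, 222.8, 135.5]
tcp_rot: [1.164, 1.566, -0.41]
ft_force: [-0.0, -0.7, -1.0]
opening: 0.499
```

```bash
python3 - <<'E'
from plan import *
print(env.state()['eef_pos'],env.state()['opening']);go([424,223,75],down(-90))
save('w11',env.read_camera('wrist')[140:350,180:460],2.8)
c,P=cam('wrist');T=tcpT()
for off in (0,-3,-6):
  f=lambda x,y:proj(c,P,T[:3,3]+T[:3,:3]@np.array([x,y,0]))[1]
  print(off,'base front',f(46,24+off),'top front',f(-14,24+off),'top back',f(-14,off-24))
E
```

```text
[427.19 222.81 135.51] 0.4993489113564177
tool shift [60.49 -3.46 -0.3 ] rotvec [-0.  0. -0.]
0 base front 198.02238519323944 top front 238.0650124049229 top back 334.4778934802218
-3 base front 202.86908995093904 top front 244.62400039038604 top back 339.9515386156771
-6 base front 207.67518146440506 top front 251.1060607384625 top back 345.3664925637188
```

Call:
step_arm(
  rows=[
    [15, -7, 0, 0, 0, 0],
    [20, 0, 0, 0, 0, 0],
    [20, 0, 0, 0, 0, 0],
    [0, 0, 0, 0, 0, 0],
  ],
)

```text
t: 18.82
eef_pos: [420.9, 217.1, 79.6]
tcp_rot: [1.024, 1.566, -0.557]
ft_force: [-0.3, 0.0, -1.2]
opening: 0.499
```

```bash
python3 - <<'E'
from plan import *
go([420,223,57],down(-90))
E
```

```text
tool shift [22.55 -1.05 -5.92] rotvec [-0.01  0.   -0.  ]
```

Call:
step_arm(
  rows=[
    [0, -0.7, -5, 0, 0, 0],
    [8, 0, 0, 0, 0, 0],
    [0, 0, 0, 0, 0, 0],
  ],
)

```text
t: 19.2
eef_pos: [421.1, 221.5, 72.6]
tcp_rot: [1.286, 1.565, -0.297]
ft_force: [-0.7, 0.9, -1.4]
opening: 0.499
```

```bash
python3 - <<'E'
from plan import *
go([420,223,57],down(-90))
save('w12',env.read_camera('wrist')[140:350,180:460],2.8)
E
```

```text
tool shift [15.64 -1.23 -1.52] rotvec [-0.01  0.   -0.01]
```

Call:
step_arm(
  rows=[
    [7, -1, -1.2, 0, 0, 0],
    [6, 0, 0, 0, 0, 0],
    [2, 0, 0, 0, 0, 0],
    [0, 0, 0, 0, 0, 0],
  ],
)

```text
t: 19.75
eef_pos: [421.3, 223.0, 60.7]
tcp_rot: [1.536, 1.559, -0.046]
ft_force: [-0.5, 1.1, -0.6]
opening: 0.503
```

Call:
step_arm(
  rows=[
    [3, -1, 0, 0, 0, 0],
    [1, 0, 0, 0, 0, 0],
    [0, 0, 0, 0, 0, 0],
  ],
)

```text
t: 20.12
eef_pos: [421.5, 223.1, 59.3]
tcp_rot: [1.612, 1.555, 0.032]
ft_force: [1.1, -0.1, -1.3]
opening: 0.499
```

Call:
step_arm(
  rows=[
    [3, 0, 0, 0, 0, -0.012],
    [1, 0, 0, 0, 0, 0],
  ],
)

```text
t: 20.38
eef_pos: [422.2, 223.1, 57.6]
tcp_rot: [1.754, 1.564, 0.175]
ft_force: [-4.4, -3.2, 18.0]
opening: 0.501
```

```bash
python3 - <<'E'
from plan import *
go([420,223,57],down(-90)); print(env.state()['ft_force'])
save('w13',env.read_camera('wrist')[140:350,180:460],2.8)
E
```

```text
tool shift [ 0.57 -2.19  0.1 ] rotvec [-0.01 -0.   -0.01]
[-4.38 -3.24 18.02]
```

Call:
step_arm(
  rows=[
    [-0.5, 0, 0, 0, 0, 0],
    [0, 0, 0, 0, 0, 0],
    [-40, 0, 0, 0, 0, 0],
    [-45, 0, 0, 0, 0, 0],
    [0, 3, 58, 0, 0, 0],
    [0, 3, 58, 0, 0, 0],
    [0, 3, 58, 0, 0, 0],
    [0, 2, 58, 0, 0, 0],
  ],
  grip=68,
)

```text
t: 21.42
eef_pos: [431.8, -11.7, 143.3]
tcp_rot: [1.63, 1.564, 0.059]
ft_force: [1.8, 0.2, -0.3]
opening: 0.714
```

```bash
python3 - <<'E'
from chk import *
go([434,-106,45],down(-90))
E
```

```text
[203.7  175.56] [ 17  17 209] [599.83 285.92]
[232.69 178.25] [ 17  17 212] [590.99 202.34]
[228.35 206.67] [ 17  17 216] [508.08 213.27]
[376.19 235.17] [ 17  17 218] [ 421.08 -207.11]
[224.02 237.37] [ 17  18 227] [420.46 223.82]
[373.73 267.73] [ 16  16 179] [ 329.66 -196.91]
[418.43 275.08] [ 16  15 173] [ 307.5  -321.85]
tool shift [98.3   1.22 88.97] rotvec [-0.    0.   -0.01]
```

Call:
step_arm(
  rows=[
    [0, 1, 44, 0, 0, -0.01],
    [10, 0, 44, 0, 0, 0],
    [35, 0, 0, 0, 0, 0],
    [38, 0, 0, 0, 0, 0],
    [10, 0, 0, 0, 0, 0],
    [0, 0, 0, 0, 0, 0],
  ],
  grip=75,
)

```text
t: 22.22
eef_pos: [433.3, -110.8, 47.1]
tcp_rot: [-1.279, 1.569, -2.859]
ft_force: [0.5, 1.0, -0.1]
opening: 0.79
```

```bash
python3 - <<'E'
from plan import *
go([434,-105.5,46],down(-90))
save('w14',env.read_camera('wrist')[150:350,180:460],2.8)
save('s3',env.read_camera('side')[170:330,220:420],4)
E
```

```text
tool shift [ 1.08  0.64 -5.3 ] rotvec [-0.01  0.    0.  ]
```

Call:
step_arm(
  rows=[
    [0.5, 0, -5, 0, 0, 0],
    [0, 0, 0, 0, 0, 0],
    [0, 0, 0, 0, 0, 0],
    [0, 0, 0, 0, 0, 0],
  ],
  grip=40,
)

```text
t: 22.82
eef_pos: [434.7, -105.4, 49.8]
tcp_rot: [0.885, 1.566, -0.693]
ft_force: [0.3, -0.1, -1.1]
opening: 0.501
```

Call:
step_arm(
  rows=[
    [-45, 0, 0, 0, 0, 0],
    [-45, 0, 0, 0, 0, 0],
    [0, 10, -59, 0, 0, 0],
    [0, 10, -59, 0, 0, 0],
    [0, 10, -59, 0, 0, 0],
    [0, 10, -59, 0, 0, 0],
    [0, 10, -59, 0, 0, 0],
    [0, 10, -50, 0, 0, 0],
  ],
)

```text
t: 23.82
eef_pos: [500.2, 245.9, 142.3]
tcp_rot: [1.116, 1.566, -0.471]
ft_force: [0.9, -0.3, -0.8]
opening: 0.5
```

```bash
python3 - <<'E'
from plan import *
print(env.state()['eef_pos'],env.state()['opening']);go([517.5,295.6,100],down(-90))
E
```

```text
[500.17 245.86 142.27] 0.5003065016906206
tool shift [ 42.23  16.31 -50.11] rotvec [-0.02  0.   -0.  ]
```

Call:
step_arm(
  rows=[
    [5, 8, -25, -0.015, 0, 0],
    [10, 7, -18, 0, 0, 0],
    [15, 0, 0, 0, 0, 0],
    [15, 0, 0, 0, 0, 0],
    [0, 0, 0, 0, 0, 0],
    [0, 0, 0, 0, 0, 0],
  ],
)

```text
t: 24.58
eef_pos: [515.1, 290.2, 92.9]
tcp_rot: [0.23, 1.567, -1.341]
ft_force: [0.0, -0.1, -1.4]
opening: 0.499
```

```bash
python3 - <<'E'
from plan import *
go([517.5,295.6,58],down(-90))
save('w15',env.read_camera('wrist')[140:350,180:460],2.8)
E
```

```text
tool shift [34.86  2.42 -5.55] rotvec [-0.  0. -0.]
```

Call:
step_arm(
  rows=[
    [8, 2, -5.5, 0, 0, 0],
    [10, 0, 0, 0, 0, 0],
    [9, 0, 0, 0, 0, 0],
    [0, 0, 0, 0, 0, 0],
  ],
)

```text
t: 25.12
eef_pos: [517.5, 295.8, 64.6]
tcp_rot: [0.52, 1.567, -1.052]
ft_force: [0.8, -0.1, -1.6]
opening: 0.497
```

```bash
python3 - <<'E'
from plan import *
go([517.5,295.6,58],down(-90))
E
```

```text
tool shift [6.61 0.01 0.15] rotvec [-0.  0. -0.]
```

Call:
step_arm(
  rows=[
    [4, 0, 0, 0, 0, 0],
    [2.5, 0, 0, 0, 0, 0],
    [0, 0, 0, 0, 0, 0],
  ],
)

```text
t: 25.5
eef_pos: [517.6, 295.8, 57.9]
tcp_rot: [0.611, 1.567, -0.961]
ft_force: [-0.3, 0.2, -1.7]
opening: 0.503
```

Call:
step_arm(
  rows=[
    [0, 0, 0, 0, 0, 0],
    [0, 0, 0, 0, 0, 0],
    [-40, 0, 0, 0, 0, 0],
    [-45, 0, 0, 0, 0, 0],
    [0, -11, 60, 0, 0, 0],
    [0, -11, 60, 0, 0, 0],
    [0, -11, 60, 0, 0, 0],
    [0, -11, 60, 0, 0, 0],
  ],
  grip=68,
)

```text
t: 26.5
eef_pos: [473.7, 53.3, 147.7]
tcp_rot: [1.297, 1.562, -0.269]
ft_force: [1.1, 0.0, 0.1]
opening: 0.717
```

Call:
step_arm(
  rows=[
    [0, -11, 60, 0, 0, 0],
    [0, -11, 60, 0, 0, 0],
    [0, -11, 60, 0, 0, 0],
    [0, -11, 50, 0, 0, 0],
    [0, 0, 0, 0, 0, 0],
  ],
)

```text
t: 27.12
eef_pos: [429.0, -186.9, 149.8]
tcp_rot: [1.237, 1.556, -0.332]
ft_force: [-0.5, 0.8, 0.3]
opening: 0.716
```

```bash
python3 - <<'E'
from chk import *
go([423,-207,46],down(-90))
save('w16',env.read_camera('wrist'))
save('s4',env.read_camera('side')[170:330,220:420],4)
E
```

```text
[203.73 175.56] [ 17  17 208] [599.82 285.84]
[232.69 178.25] [ 17  17 212] [590.99 202.34]
[199.15 203.88] [ 17  17 216] [517.12 296.57]
[228.34 206.63] [ 17  17 215] [508.19 213.3 ]
[224.02 237.37] [ 17  18 227] [420.46 223.82]
[418.46 275.04] [ 16  15 173] [ 307.6  -321.95]
tool shift [103.75  -7.56  21.13] rotvec [ 0.    0.   -0.01]
```

Call:
step_arm(
  rows=[
    [15, -4, 10, 0, 0, -0.01],
    [20, -3, 11, 0, 0, 0],
    [35, 0, 0, 0, 0, 0],
    [28, 0, 0, 0, 0, 0],
    [5, 0, 0, 0, 0, 0],
    [0, 0, 0, 0, 0, 0],
  ],
  grip=75,
)

```text
t: 28.02
eef_pos: [423.7, -201.5, 41.1]
tcp_rot: [0.106, 1.567, -1.449]
ft_force: [0.1, 0.1, 0.6]
opening: 0.79
```

```bash
python3 - <<'E'
from plan import *
go([423,-207,46],down(-90))
save('w17',env.read_camera('wrist')[150:350,180:460],2.8)
E
```

```text
tool shift [-4.84 -0.76  5.48] rotvec [ 0.02  0.   -0.  ]
```

Call:
step_arm(
  rows=[
    [-4.5, -3, 6, 0.015, 0, 0],
    [0, 0, 0.5, 0, 0, 0],
    [0, 0, 0, 0, 0, 0],
  ],
)

```text
t: 28.45
eef_pos: [421.4, -209.1, 48.4]
tcp_rot: [0.604, 1.564, -0.967]
ft_force: [0.2, -0.2, -0.1]
opening: 0.786
```

Call:
step_arm(
  rows=[
    [0, 0, 0, 0, 0, 0],
    [0, 0, 0, 0, 0, 0],
    [0, 0, 0, 0, 0, 0],
  ],
  grip=40,
)

```text
t: 28.82
eef_pos: [421.5, -209.1, 48.7]
tcp_rot: [0.632, 1.563, -0.939]
ft_force: [-0.3, -0.0, 0.6]
opening: 0.53
```

Call:
step_arm(
  rows=[
    [-45, 0, 0, 0, 0, 0],
    [-45, 0, 0, 0, 0, 0],
    [0, 1, -60, 0, 0, 0],
    [0, 1, -60, 0, 0, 0],
    [0, 1, -60, 0, 0, 0],
    [0, 1, -60, 0, 0, 0],
    [0, 1, -60, 0, 0, 0],
    [0, 1, -60, 0, 0, 0],
  ],
)

```text
t: 29.82
eef_pos: [428.4, 158.5, 138.9]
tcp_rot: [0.809, 1.563, -0.77]
ft_force: [1.2, -0.3, -0.9]
opening: 0.503
```

```bash
python3 - <<'E'
from plan import *
print(env.state()['eef_pos'],env.state()['opening']);go([434,306.3,110],down(-90))
E
```

```text
[428.39 158.48 138.92] 0.5025912234218698
tool shift [  28.16    4.25 -148.01] rotvec [-0.01  0.01 -0.01]
```

Call:
step_arm(
  rows=[
    [0, 2, -50, -0.01, 0, -0.01],
    [0, 2, -50, 0, 0, 0],
    [0, 0, -42, 0, 0, 0],
    [10, 0, 0, 0, 0, 0],
    [15, 0, 0, 0, 0, 0],
    [0, 0, 0, 0, 0, 0],
  ],
)

```text
t: 30.58
eef_pos: [429.8, 307.7, 110.3]
tcp_rot: [-0.833, 1.561, -2.396]
ft_force: [0.2, -0.1, -1.1]
opening: 0.504
```

```bash
python3 - <<'E'
from plan import *
go([434,306.3,57],down(-90))
save('w18',env.read_camera('wrist')[140:350,180:460],2.8)
E
```

```text
tool shift [53.24  4.54  1.11] rotvec [0.01 0.01 0.01]
```

Call:
step_arm(
  rows=[
    [12, 0, 1, 0.007, 0.007, 0.005],
    [12, 0, 0, 0, 0, 0],
    [8, 0, 0, 0, 0, 0],
    [0, 0, 0, 0, 0, 0],
  ],
)

```text
t: 31.12
eef_pos: [431.2, 304.8, 78.4]
tcp_rot: [-2.402, 1.57, 2.308]
ft_force: [-0.2, -0.4, -0.6]
opening: 0.499
```

```bash
python3 - <<'E'
from plan import *
go([429.5,306.3,57],down(-90))
save('w19',env.read_camera('wrist')[140:350,180:460],2.8)
E
```

```text
tool shift [21.38 -1.66 -1.45] rotvec [-0. -0.  0.]
```

Call:
step_arm(
  rows=[
    [7, -1.5, -1.3, 0, 0, 0],
    [7, 0, 0, 0, 0, 0],
    [4, 0, 0, 0, 0, 0],
    [0, 0, 0, 0, 0, 0],
  ],
)

```text
t: 31.68
eef_pos: [430.6, 306.5, 62.0]
tcp_rot: [2.216, 1.567, 0.643]
ft_force: [0.8, 0.3, -1.5]
opening: 0.506
```

```bash
python3 - <<'E'
from plan import *
go([429.5,306.3,57],down(-90))
save('w20',env.read_camera('wrist')[140:350,180:460],2.8)
E
```

```text
tool shift [ 5.04 -1.07  0.26] rotvec [-0. -0. -0.]
```

Call:
step_arm(
  rows=[
    [3, -0.5, 0, 0, 0, 0],
    [1.5, 0, 0, 0, 0, 0],
    [0, 0, 0, 0, 0, 0],
  ],
)

```text
t: 32.1
eef_pos: [430.9, 306.6, 61.0]
tcp_rot: [2.024, 1.564, 0.453]
ft_force: [0.2, 0.9, -2.1]
opening: 0.507
```

Call:
step_arm(
  rows=[
    [3, 0, 0, 0, 0, 0],
    [1, 0, 0, 0, 0, 0],
  ],
)

```text
t: 32.35
eef_pos: [431.5, 306.8, 59.6]
tcp_rot: [1.983, 1.561, 0.412]
ft_force: [-3.6, -2.6, 13.1]
opening: 0.499
```

Call:
step_arm(
  rows=[
    [2, 0, 0, 0, 0, 0],
  ],
)

```text
t: 32.48
eef_pos: [431.6, 306.8, 59.5]
tcp_rot: [1.974, 1.56, 0.404]
ft_force: [-10.7, -7.3, 47.5]
opening: 0.503
```

Call:
step_arm(
  rows=[
    [-1.5, 0, 0, 0, 0, 0],
    [0, 0, 0, 0, 0, 0],
    [0, 0, 0, 0, 0, 0],
    [0, 0, 0, 0, 0, 0],
    [-40, 0, 0, 0, 0, 0],
    [-45, 0, 0, 0, 0, 0],
  ],
  grip=66,
)

```text
t: 33.22
eef_pos: [429.7, 305.9, 143.9]
tcp_rot: [1.82, 1.567, 0.25]
ft_force: [0.6, 0.2, -0.5]
opening: 0.693
```

Call:
step_arm(
  rows=[
    [-30, 10, 50, 0, 0, 0],
    [-20, 10, 55, 0, 0, 0],
    [0, 10, 55, 0, 0, 0],
    [0, 10, 55, 0, 0, 0],
    [0, 10, 55, 0, 0, 0],
    [0, 0, 0, 0, 0, 0],
  ],
)

```text
t: 33.98
eef_pos: [482.5, 28.8, 197.8]
tcp_rot: [1.8, 1.56, 0.232]
ft_force: [-0.5, 0.1, 0.1]
opening: 0.695
```

```bash
python3 - <<'E'
from chk import *
print(tcpT()[:3,3])
save('w21',env.read_camera('wrist'))
s=env.read_camera('side'); save('s5',s[180:260,240:360],6.5); save('s5f',s); save('t5f',t); save('t5',t[150:270,170:290],5)
E
```

```text
[203.7  175.58] [ 17  17 207] [599.76 285.94]
[232.67 178.21] [ 17  17 211] [591.1  202.39]
[199.15 203.88] [ 17  17 217] [517.14 296.58]
[228.32 206.69] [ 17  17 215] [508.   213.36]
[195.52 233.75] [ 13  17 181] [431.76 304.26]
[224.02 237.37] [ 17  18 227] [420.46 223.82]
[373.81 267.8 ] [ 15  16 178] [ 329.47 -197.12]
[418.5  275.09] [ 16  15 173] [ 307.47 -322.04]
[482.13  30.34 197.77]
```

```bash
python3 - <<'E'
from scan import *
ct,Pt=cam('top');cs,Ps=cam('side')
img=cv2.cvtColor(cv2.imread('pics/s5f.png'),cv2.COLOR_BGR2RGB);H,S,V=masks(img)
roi=np.zeros(V.shape,bool); roi[175:218,255:335]=1
for th in (215,235):
  for b,st in blobs((S<40)&(V>th)&roi,20,400): print(th,b,st)
tp={0:(224.02,237.37),1:(195.3,233.75),2:(228.32,206.69),4:(232.67,178.21),5:(203.7,175.58)}
for n,(u,v) in {0:(271.5,198),1:(272.5,187.1),4:(318.2,196.2),5:(317.2,185.4)}.items():
    print(n,tri([ray(ct,Pt,*tp[n]),ray(cs,Ps,u,v)]))
E
```

```text
215 [316.7 185.1] [311 182  12   7  63]
215 [272.2 186.5] [266 184  13   6  61]
215 [298.6 196.2] [296 193   6   7  28]
215 [317.7 196. ] [311 193  14   7  70]
215 [270.9 197.8] [265 194  13   8  71]
215 [294.9 216.4] [286 215  18   3  38]
235 [316.7 185.1] [311 182  12   7  63]
235 [272.2 186.5] [266 184  13   6  61]
235 [298.6 196.2] [296 193   6   7  28]
235 [317.7 196. ] [311 193  14   7  70]
235 [270.9 197.8] [265 194  13   8  71]
235 [294.6 216.5] [286 216  18   2  34]
0 (array([421. , 223. ,  64.9]), [np.float64(0.9903782272940591), np.float64(0.9903782272941374)])
1 (array([431.5, 303.6,  65.5]), [np.float64(0.3137754188761491), np.float64(0.31377541887610383)])
4 (array([590.4, 201.6,  65.3]), [np.float64(0.4875897172739997), np.float64(0.48758971727404055)])
5 (array([599.5, 285. ,  64.2]), [np.float64(0.6185296264933542), np.float64(0.6185296264932583)])
```

Call:
step_arm(
  rows=[
    [0, 30, 40, 0, 0, 0],
    [0, 30, 40, 0, 0, 0],
    [0, 18, 10, 0, 0, 0],
    [0, 0, 0, 0, 0, 0],
    [0, 0, 0, 0, 0, 0],
  ],
  grip=60,
)

```text
t: 34.75
eef_pos: [561.6, -50.7, 197.6]
tcp_rot: [2.041, 1.562, 0.49]
ft_force: [-0.1, 0.9, -0.7]
opening: 0.631
```

```bash
python3 - <<'E'
from plan import *
s=env.state(); print(s['t'],s['eef_pos'],s['tcp_rot'])
save('w22',env.read_camera('wrist')); save('t6',env.read_camera('top')); 
import json; json.dump([list(map(float,s['eef_pos'])),list(map(float,s['tcp_rot']))],open('w22.json','w'))
E
```

```text
34.75 [561.64 -50.67 197.65] [2.04 1.56 0.49]
```

```bash
python3 - <<'E'
import cv2
a=cv2.imread('pics/w22.png'); cv2.imwrite('pics/w22c.png',cv2.resize(a[30:190,190:390],None,fx=3.75,fy=3.75,interpolation=cv2.INTER_CUBIC))
E
python3 - <<'E'
from plan import *
import json
p,r=json.load(open('w22.json')); s={'eef_pos':p,'tcp_rot':r}
c,P=cam('wrist',s); q=lambda x,y,z:plane(c,P,190+x/3.75,30+y/3.75,z)
e=q(605,116,13);a=q(491,194,26);b=q(320,317,26)
print(e,a,b)
d=(b-e)[:2];print('yaw',np.degrees(np.arctan2(d[1],d[0])),np.degrees(np.arctan2(*(b-a)[[1,0]])))
print('dist eye to a,b',np.linalg.norm((a-e)[:2]),np.linalg.norm(d))
u=d/np.linalg.norm(d); print('center x=17:',e[:2]+87*u,'origin',e[:2]+70*u)
# corner check
for x,y in [(458,142),(525,247),(288,265),(352,370)]: print(q(x,y,26))
# top
ct,Pt=cam('top')
im=cv2.imread('pics/t6.png'); cv2.imwrite('pics/t6c.png',cv2.resize(im[100:220,270:430],None,fx=5,fy=5,interpolation=cv2.INTER_CUBIC))
s=cv2.imread('pics/s5f.png'); cv2.imwrite('pics/s5c.png',cv2.resize(s[190:310,320:420],None,fx=5,fy=5,interpolation=cv2.INTER_CUBIC))
E
```

```text
[677.05 -72.88  13.  ] [657.85 -45.62  26.  ] [628.65  -4.38  26.  ]
yaw 125.24731128164214 125.29910244035507
dist eye to a,b 33.346326831731595 83.87904597872968
center x=17: [626.85  -1.83] origin [636.66 -15.71]
[669.27 -37.67  26.  ]
[645.95 -53.98  26.  ]
[640.69   3.09  26.  ]
[616.1  -12.01  26.  ]
```

```bash
python3 - <<'E'
from plan import *
ct,Pt=cam('top');cs,Ps=cam('side')
T=lambda a,b:tri([ray(ct,Pt,*a),ray(cs,Ps,*b)])
tip=T((389.6,147.7),(351.4,207.4));ball=T((403,120.8),(378,207.6));print('tip',tip);print('ball',ball)
print('foot',plane(ct,Pt,387,149.6,10),'post base side',plane(cs,Ps,320+274/5,190+470/5,10))
d=(tip[0]-ball[0])[:2];print(np.linalg.norm(d),'dir',np.degrees(np.arctan2(d[1],d[0])))
E
```

```text
tip (array([ 621.29, -220.85,  265.52]), [np.float64(0.8732261812071971), np.float64(0.8732261812073084)])
ball (array([ 686.85, -255.28,  277.74]), [np.float64(0.45458999977042863), np.float64(0.4545899997705761)])
foot [ 685.87 -256.2    10.  ] post base side [ 688.62 -250.03   10.  ]
74.04881736997257 dir 152.2920146363967
```

```bash
python3 - <<'E'
from plan import *
ct,Pt=cam('top');cs,Ps=cam('side')
print('eye top',plane(ct,Pt,327.1,153.9,13),'eye side',plane(cs,Ps,354.3,246.5,13))
print('tumbler',plane(ct,Pt,262.5,119,90),plane(ct,Pt,265,128,2))
s=env.state();print(s['joints'])
go([627,-2,110],down(-144.75))
E
```

```text
eye top [673.38 -73.53  13.  ] eye side [668.91 -57.85  13.  ]
tumbler [758.87 114.6   90.  ] [760.27 115.34   2.  ]
[-0.21  0.45  1.76  0.01  0.92  1.34]
tool shift [ 88.64  65.5  -47.3 ] rotvec [ 0.97 -0.01 -0.01]
```

Call:
step_arm(
  rows=[
    [5, 0, 0, 0.17, 0, 0],
    [5, 0, 0, 0.17, 0, 0],
    [5, 0, 0, 0.17, 0, 0],
    [5, 0, 0, 0.17, 0, 0],
    [5, 0, 0, 0.17, 0, 0],
    [5, 0, -20, 0.12, 0, 0],
    [0, 0, -40, 0, 0, 0],
    [0, -2, -20, 0, 0, 0],
  ],
  grip=60,
)

```text
t: 35.85
eef_pos: [622.6, 4.2, 170.1]
tcp_rot: [2.989, 1.561, 0.439]
ft_force: [-1.4, -1.2, 0.6]
opening: 0.628
```

```bash
python3 - <<'E'
from plan import *
s=env.state();print(s['t'],s['eef_pos'],s['joints'])
go([626,-2,100],down(-144.75))
s=env.state();save('w23',env.read_camera('wrist'))
import json; json.dump([list(map(float,s['eef_pos'])),list(map(float,s['tcp_rot']))],open('w23.json','w'))
E
```

```text
35.85 [622.64   4.21 170.07] [-0.1   0.56  1.64  0.01  0.93  2.45]
tool shift [70.07  6.93  1.32] rotvec [-0.02 -0.01 -0.  ]
```

```bash
python3 - <<'E'
from plan import *
import json
p,r=json.load(open('w23.json')); s={'eef_pos':p,'tcp_rot':r}
c,P=cam('wrist',s); q=lambda x,y,z:plane(c,P,x,y,z)
e=q(324,82.5,13);a=q(325,124.5,26);b=q(326.5,182,26)
print(e,a,b); d=(b-e)[:2];print('yaw',np.degrees(np.arctan2(d[1],d[0])),np.degrees(np.arctan2(*(b-a)[[1,0]])))
u=d/np.linalg.norm(d);print('x=17',e[:2]+87*u)
ct,Pt=cam('top');cs,Ps=cam('side')
print(tri([ray(ct,Pt,327.1,153.9),ray(cs,Ps,357.4,248.6)]))
go([*(e[:2]+87*u),80],down(-144.75))
E
```

```text
[677.09 -72.96  13.  ] [657.31 -45.24  26.  ] [628.52  -4.79  26.  ]
yaw 125.47342276146495 125.44306971557593
x=17 [626.61  -2.11]
(array([674.4 , -73.54,  14.46]), [np.float64(1.3657594492290517), np.float64(1.3657594492290237)])
tool shift [90.04  7.64  2.55] rotvec [-0.02 -0.01 -0.  ]
```

Call:
step_arm(
  rows=[
    [20, 4, 1, -0.015, -0.01, 0],
    [30, 3, 1, 0, 0, 0],
    [30, 0, 0, 0, 0, 0],
    [30, 0, 0, 0, 0, 0],
    [0, 0, 0, 0, 0, 0],
  ],
)

```text
t: 36.52
eef_pos: [621.4, -2.6, 53.1]
tcp_rot: [-0.154, 1.565, -2.684]
ft_force: [-0.3, -0.3, 0.4]
opening: 0.631
```

```bash
python3 - <<'E'
from plan import *
go([626,-2,29],down(-144.6))
save('w24',env.read_camera('wrist'))
E
```

```text
tool shift [24.07  2.16 -4.3 ] rotvec [-0.01  0.01  0.  ]
```

Call:
step_arm(
  rows=[
    [8, 2, -4.3, -0.007, 0.007, 0],
    [8, 0, 0, 0, 0, 0],
    [6, 0, 0, 0, 0, 0],
    [0, 0, 0, 0, 0, 0],
  ],
)

```text
t: 37.08
eef_pos: [628.0, -2.2, 33.6]
tcp_rot: [2.693, 1.564, 0.171]
ft_force: [-0.1, 0.4, 1.0]
opening: 0.631
```

```bash
python3 - <<'E'
from plan import *
go([626,-2,29],down(-144.6)); print(env.state()['ft_force'])
E
```

```text
tool shift [ 4.6  -1.33  1.5 ] rotvec [ 0.   -0.01 -0.  ]
[-0.08  0.39  0.97]
```

Close on the grip after the last few mm.

Call:
step_arm(
  rows=[
    [4, -1.3, 1.5, 0, -0.005, 0],
    [0, 0, 0, 0, 0, 0],
  ],
)

```text
t: 37.33
eef_pos: [626.0, -2.0, 29.7]
tcp_rot: [1.976, 1.567, -0.546]
ft_force: [0.9, 1.1, 0.3]
opening: 0.629
```

Call:
step_arm(
  rows=[
    [0, 0, 0, 0, 0, 0],
    [0, 0, 0, 0, 0, 0],
    [0, 0, 0, 0, 0, 0],
    [0, 0, 0, 0, 0, 0],
  ],
  grip=20,
)

```text
t: 37.83
eef_pos: [626.2, -1.9, 30.1]
tcp_rot: [2.037, 1.566, -0.485]
ft_force: [0.8, -0.1, -0.8]
opening: 0.313
```

```bash
python3 - <<'E'
from plan import *
s=env.state();print(s['eef_pos'],s['opening']*95.1,s['ft_force'])
go([626,-2,29],down(-144.6));save('w25',env.read_camera('wrist'))
E
```

```text
[626.18  -1.93  30.05] 29.779669934380035 [ 0.79 -0.13 -0.77]
tool shift [ 1.05 -0.06  0.19] rotvec [ 0. -0. -0.]
```

```bash
python3 - <<'E'
from plan import *
c,P=cam('wrist');T=tcpT(); e=plane(c,P,325.3,83,13); print(e, np.linalg.inv(T)@np.append(e,1))
go([604.5,78.7,110],down(-117.7))
E
```

```text
[677.07 -73.36  13.  ] [17.41 87.63  0.13  1.  ]
tool shift [-80.18 -77.91 -29.38] rotvec [-0.47 -0.   -0.  ]
```

Call:
step_arm(
  rows=[
    [-30, 0, 0, 0, 0, 0],
    [-40, 0, 0, 0, 0, 0],
    [-20, 0, 0, -0.16, 0, 0],
    [0, 0, 0, -0.16, 0, 0],
    [0, 0, 0, -0.15, 0, 0],
    [0, 0, 0, 0, 0, 0],
  ],
)

```text
t: 38.62
eef_pos: [625.0, -1.7, 122.0]
tcp_rot: [1.101, 1.569, -0.938]
ft_force: [-0.6, -0.9, -1.1]
opening: 0.312
```

```bash
python3 - <<'E'
from plan import *
s=env.state();print(s['eef_pos'],s['opening'],s['joints'])
go([604.5,78.7,110],down(-117.7))
E
```

```text
[624.97  -1.72 121.98] 0.31247293326107434 [-0.11  0.62  1.67 -0.    0.84  1.93]
tool shift [ 11.8  -54.57 -62.56] rotvec [ 0.01  0.   -0.  ]
```

Call:
step_arm(
  rows=[
    [0, -18, -21, 0.01, 0, 0],
    [5, -18, -21, 0, 0, 0],
    [5, -18, -20, 0, 0, 0],
    [8, 0, 0, 0, 0, 0],
    [8, 0, 0, 0, 0, 0],
    [0, 0, 0, 0, 0, 0],
  ],
)

```text
t: 39.38
eef_pos: [605.0, 78.6, 93.4]
tcp_rot: [0.251, 1.569, -1.819]
ft_force: [-0.3, 0.2, -1.9]
opening: 0.314
```

```bash
cat > aim.py <<'E'
from plan import *
def aim():
    T=tcpT(); w=T@np.array([19.4,-66,0,1]); b=T[:3,:3]@np.array([.7071,-.7071,0]); L=np.array([495.5,136,20])
    k=(L[2]-w[2])/b[2]; print('window',w[:3],'beam hit',(w[:3]+k*b)[:2],'dist',k,'err',np.linalg.norm((w[:3]+k*b-L)))
E
python3 - <<'E'
from aim import *
s=env.state();print(s['t'],s['eef_pos'],s['opening'],s['joints']); aim()
go([604,79,96],down(-117.7))
save('w26',env.read_camera('wrist')); save('s26',env.read_camera('side')[170:270,240:400],5); save('t26',env.read_camera('top')[140:260,170:330],5)
E
```

```text
39.375 [605.01  78.57  93.4 ] 0.31395826532084053 [ 0.02  0.64  1.73 -0.    0.77  2.09]
window [547.03 110.09  73.97] beam hit [499.63 135.77] dist 76.28437315630866 err 4.134644600653609
tool shift [-2.6  -1.09  0.11] rotvec [-0.01  0.   -0.  ]
```

Call:
step_arm(
  rows=[
    [-2, -3, -1, -0.005, 0, 0],
    [0, 0, 0, 0, 0, 0],
    [0, 0, 0, 0, 0, 0],
    [0, 0, 0, 0, 0, 0],
    [0, 0, 0, 0, 0, 0],
    [0, 0, 0, 0, 0, 0],
    [0, 0, 0, 0, 0, 0],
    [0, 0, 0, 0, 0, 0],
  ],
)

```text
t: 40.52
eef_pos: [603.5, 80.6, 97.2]
tcp_rot: [1.328, 1.568, -0.737]
ft_force: [0.1, -0.1, -0.9]
opening: 0.313
```

```bash
python3 - <<'E'
from aim import *
aim(); c,P=cam('side'); T=tcpT()
print('window px side',proj(c,P,(T@np.array([19.4,-66,0,1]))[:3]),'eye px',proj(c,P,(T@np.array([17.4,87.6,0,1]))[:3]),'head corner top', proj(c,P,(T@np.array([-22,-50,0,1]))[:3]))
E
```

```text
window [545.4  111.87  77.62] beam hit [494.94 138.98] dist 81.24322532053259 err 3.0318510284576097
window px side [309.13 207.12] eye px [351.74 213.4 ] head corner top [313.06 197.46]
```

Call:
step_arm(
  rows=[
    [0, 0, 0, 0, 0, 0],
    [0, 0, 0, 0, 0, 0],
    [0, 0, 0, 0, 0, 0],
    [0, 0, 0, 0, 0, 0],
    [0, 0, 0, 0, 0, 0],
    [0, 0, 0, 0, 0, 0],
    [0, 0, 0, 0, 0, 0],
    [0, 0, 0, 0, 0, 0],
  ],
)

```text
t: 41.52
eef_pos: [603.5, 80.7, 97.2]
tcp_rot: [1.315, 1.568, -0.749]
ft_force: [0.1, 0.1, -1.8]
opening: 0.312
```

Call:
step_arm(
  rows=[
    [0, 0, 0, 0, 0, 0],
    [0, 0, 0, 0, 0, 0],
    [0, 0, 0, 0, 0, 0],
    [0, 0, 0, 0, 0, 0],
    [0, 0, 0, 0, 0, 0],
    [0, 0, 0, 0, 0, 0],
    [0, 0, 0, 0, 0, 0],
    [0, 0, 0, 0, 0, 0],
  ],
)

```text
t: 42.52
eef_pos: [603.5, 80.6, 97.2]
tcp_rot: [1.335, 1.568, -0.73]
ft_force: [0.4, 0.2, -1.6]
opening: 0.312
```

```bash
python3 - <<'E'
from aim import *
aim(); s=env.state(); print(s['t'],s['qvel'])
E
```

```text
window [545.4  111.88  77.61] beam hit [494.95 138.99] dist 81.23496181062198 err 3.0362488436928823
42.525 [ 0.  0.  0. -0. -0. -0.]
```

Call:
step_arm(
  rows=[
    [-55, 0, 0, 0, 0, 0],
    [-60, 0, 0, 0, 0, 0],
    [-60, 0, 0, 0, 0, 0],
    [-45, 0, 20, 0, 0, 0],
    [0, 5, 50, 0, 0, 0],
    [0, 5, 50, 0, 0, 0],
    [0, 5, 50, 0, 0, 0],
    [0, 0, 0, 0, 0, 0],
  ],
)

```text
t: 43.52
eef_pos: [533.4, -79.5, 324.9]
tcp_rot: [1.152, 1.566, -0.91]
ft_force: [0.1, 0.8, -1.3]
opening: 0.311
```

```bash
python3 - <<'E'
from plan import *
s=env.state();print(s['t'],s['eef_pos'],s['opening'],s['joints'])
go([543.7,-180.2,325],down(-117.7))
s=env.state();save('w27',env.read_camera('wrist'))
import json; json.dump([list(map(float,s['eef_pos'])),list(map(float,s['tcp_rot']))],open('w27.json','w'))
E
```

```text
43.525 [533.4  -79.55 324.93] 0.3112975341604588 [-0.27  0.29  1.65 -0.    1.2   1.79]
tool shift [ 0.31 56.62 83.85] rotvec [-0.01  0.   -0.  ]
```

Call:
step_arm(
  rows=[
    [0, 5, 30, -0.01, 0, 0],
    [0, 5, 30, 0, 0, 0],
    [0, 5, 22, 0, 0, 0],
    [0, 0, 0, 0, 0, 0],
    [0, 0, 0, 0, 0, 0],
  ],
)

```text
t: 44.2
eef_pos: [510.8, -155.1, 324.7]
tcp_rot: [1.609, 1.567, -0.437]
ft_force: [-0.5, 0.4, -2.3]
opening: 0.315
```

```bash
python3 - <<'E'
from plan import *
s=env.state();print(s['t'],s['eef_pos'],s['joints'])
go([543.7,-180.2,325],down(-117.7))
save('w28',env.read_camera('wrist'))
import json; json.dump([list(map(float,s['eef_pos'])),list(map(float,s['tcp_rot']))],open('w28.json','w'))
E
```

```text
44.2 [ 510.77 -155.09  324.68] [-0.42  0.28  1.66 -0.    1.2   1.63]
tool shift [-0.18 40.78  7.24] rotvec [ 0.01 -0.   -0.  ]
```

Call:
step_arm(
  rows=[
    [0, 10, 6, 0.008, 0, 0],
    [0, 10, 0, 0, 0, 0],
    [0, 0, 0, 0, 0, 0],
    [0, 0, 0, 0, 0, 0],
  ],
)

```text
t: 44.75
eef_pos: [527.8, -169.1, 324.5]
tcp_rot: [1.666, 1.567, -0.387]
ft_force: [0.2, 0.3, -1.9]
opening: 0.315
```

```bash
python3 - <<'E'
from plan import *
s=env.state();print(s['t'],s['eef_pos'],s['joints'])
go([543.7,-180.2,325],down(-117.7))
save('w29',env.read_camera('wrist'))
import json; json.dump([list(map(float,s['eef_pos'])),list(map(float,s['tcp_rot']))],open('w29.json','w'))
im=cv2.imread('pics/w29.png');cv2.imwrite('pics/w29c.png',cv2.resize(im[0:150,240:440],None,fx=4,fy=4,interpolation=cv2.INTER_CUBIC))
c,P=cam('wrist',s);print('expected tip px',proj(c,P,[621.3,-220.9,270]),'post/ball',proj(c,P,[687,-255.5,280]),'seat',proj(c,P,[621.3+.885*29,-220.9-.465*29,241]))
E
```

```text
44.75 [ 527.77 -169.15  324.54] [-0.43  0.31  1.62  0.    1.21  1.62]
tool shift [-0.4  19.24  2.41] rotvec [ 0. -0. -0.]
expected tip px [328.59  49.3 ] post/ball [ 329.78 -129.16] seat [328.28   4.5 ]
```

```bash
python3 - <<'E'
from plan import *
import json
im=cv2.imread('pics/w28.png');cv2.imwrite('pics/w28c.png',cv2.resize(im[0:60,290:390],None,fx=8,fy=8,interpolation=cv2.INTER_CUBIC))
p,r=json.load(open('w28.json')); s={'eef_pos':p,'tcp_rot':r}
c,P=cam('wrist',s);print('expected tip px',proj(c,P,[621.3,-220.9,270]))
E
```

```text
expected tip px [338.83   5.43]
```

```bash
cat > hk.py <<'E'
from plan import *
TH=-117.7; hd=np.array([np.cos(np.radians(TH-90)),np.sin(np.radians(TH-90)),0])  # = -tool y
TIP=np.array([621.3,-220.9,270.]); POST=TIP-74*hd; POST[2]=0
E=np.array([17.4,87.6,0])
def pose(d,z,a):
    Rm=down(TH)@R.from_rotvec([0,0,a]).as_matrix(); eye=POST+d*hd+np.array([0,0,z]); return eye-Rm@E,Rm
def cur():
    T=tcpT(); e=T[:3,3]+T[:3,:3]@E; v=e-POST; lat=v@np.array([-hd[1],hd[0],0])
    n=-T[:3,0]; a=np.arctan2(n@hd,n[2]); print('eye d %.1f z %.1f lat %.1f tilt %.3f'%(v@hd,e[2],lat,a))
def path(way):
    """rows needed between successive (d,z,a), assuming exact tracking"""
    T=tcpT()
    for w in way:
        p,Rm=pose(*w); d=T[:3,:3].T@(p-T[:3,3]); r=R.from_matrix(T[:3,:3].T@Rm).as_rotvec(); print(w,np.round(d,1).tolist(),np.round(r,3).tolist())
        T[:3,:3]=Rm;T[:3,3]=p
E
python3 - <<'E'
from hk import *
print(hd); cur(); print(env.state()['joints'])
path([(93,307,.1),(93,307,.2),(93,307,.3),(92,307,.38),(85,297,.38)])
E
```

```text
[-0.89  0.46  0.  ]
eye d 93.2 z 307.5 lat -2.4 tilt 0.003
[-0.43  0.31  1.62  0.    1.21  1.62]
(93, 307, 0.1) [9.0, -1.0, 2.3] [0.001, -0.0, 0.097]
(93, 307, 0.2) [8.8, -1.3, -0.0] [-0.0, -0.0, 0.1]
(93, 307, 0.3) [8.8, -1.3, 0.0] [0.0, 0.0, 0.1]
(92, 307, 0.38) [7.4, -0.2, -0.0] [-0.0, -0.0, 0.08]
(85, 297, 0.38) [11.9, 2.8, -0.0] [0.0, 0.0, 0.0]
```

Call:
step_arm(
  rows=[
    [8.8, -1.2, 2.3, 0, 0, 0.1],
    [8.8, -1.3, 0, 0, 0, 0.1],
    [8.8, -1.3, 0, 0, 0, 0.1],
    [7.5, -0.2, 0, 0, 0, 0.08],
    [0, 0, 0, 0, 0, 0],
    [0, 0, 0, 0, 0, 0],
  ],
)

```text
t: 45.55
eef_pos: [526.9, -171.3, 290.8]
tcp_rot: [1.572, 1.178, -0.481]
ft_force: [0.0, 0.1, -0.8]
opening: 0.314
```

```bash
python3 - <<'E'
from hk import *
cur(); s=env.state(); print(s['t'],s['joints'],s['opening'])
path([(82,292,.38),(80,285,.38),(78,278,.38)])
save('w30',env.read_camera('wrist')); 
im=env.read_camera('side');save('s30',im[150:310,300:440],5)
c,P=cam('wrist',s);print('expected tip px',proj(c,P,TIP))
E
```

```text
eye d 93.0 z 308.3 lat -0.1 tilt 0.393
45.55 [-0.42  0.22  1.9  -0.04  0.63  1.65] 0.3143610943905854
(82, 292, 0.38) [18.1, 4.2, 0.1] [0.001, -0.001, -0.013]
(80, 285, 0.38) [7.2, -0.7, 0.0] [0.0, 0.0, 0.0]
(78, 278, 0.38) [7.2, -0.7, -0.0] [0.0, 0.0, 0.0]
expected tip px [324.44  81.4 ]
```

Call:
step_arm(
  rows=[
    [9, 2, 0, 0, 0, -0.01],
    [9, 2, 0, 0, 0, 0],
    [0, 0, 0, 0, 0, 0],
    [0, 0, 0, 0, 0, 0],
  ],
)

```text
t: 46.15
eef_pos: [537.7, -177.1, 274.1]
tcp_rot: [1.572, 1.189, -0.481]
ft_force: [0.0, -0.4, -2.0]
opening: 0.315
```

```bash
cat > vw.py <<'E'
from hk import *
import sys
def vw(n,way):
    cur(); s=env.state(); print(s['t'],s['joints'],s['opening'],s['ft_force']); path(way)
    im=env.read_camera('wrist'); save('w'+n,im[10:150,240:410],4)
    im=env.read_camera('side');save('s'+n,im[180:290,310:410],7)
    c,P=cam('wrist',s);print('tip px',proj(c,P,TIP),'eye px',proj(c,P,s['eef_pos']+R.from_euler('xyz',s['tcp_rot']).as_matrix()@E))
E
python3 - <<'E'
from vw import *
vw('31',[(79,281,.4),(75.5,273,.4),(72,265,.42)])
E
```

```text
eye d 80.6 z 290.6 lat -0.0 tilt 0.381
46.15 [-0.43  0.26  1.89 -0.04  0.61  1.65] 0.3145522060201182 [ 0.01 -0.41 -2.03]
(79, 281, 0.4) [11.1, -2.4, -0.0] [0.001, -0.001, 0.019]
(75.5, 273, 0.4) [8.7, 0.1, -0.0] [0.0, 0.0, 0.0]
(72, 265, 0.42) [10.5, -0.2, 0.0] [0.0, 0.0, 0.02]
tip px [324.15  88.28] eye px [323.99  83.34]
```

Call:
step_arm(
  rows=[
    [7, -0.5, 0, 0, 0, 0.01],
    [7, 0, 0, 0, 0, 0],
    [6, 0, 0, 0, 0, 0],
    [0, 0, 0, 0, 0, 0],
    [0, 0, 0, 0, 0, 0],
  ],
)

```text
t: 46.88
eef_pos: [544.2, -180.4, 254.3]
tcp_rot: [1.572, 1.178, -0.481]
ft_force: [0.6, 0.2, -2.2]
opening: 0.31
```

```bash
python3 - <<'E'
from vw import *
vw('32',[(71,262,.45),(68,255,.5),(66,250,.55)])
E
```

```text
eye d 73.4 z 271.7 lat -0.1 tilt 0.392
46.875 [-0.43  0.29  1.91 -0.04  0.55  1.66] 0.31011762268391246 [ 0.58  0.16 -2.17]
(71, 262, 0.45) [15.0, -2.3, 0.0] [0.001, -0.001, 0.058]
(68, 255, 0.5) [12.0, -1.1, -0.0] [-0.0, 0.0, 0.05]
(66, 250, 0.55) [9.7, -1.4, 0.0] [-0.0, -0.0, 0.05]
tip px [324.19  86.2 ] eye px [323.99  83.35]
```

Call:
step_arm(
  rows=[
    [7.5, -1, 0, 0, 0, 0.03],
    [7.5, -1, 0, 0, 0, 0.03],
    [6, -0.5, 0, 0, 0, 0.03],
    [0, 0, 0, 0, 0, 0],
    [0, 0, 0, 0, 0, 0],
  ],
)

```text
t: 47.6
eef_pos: [550.3, -183.5, 235.3]
tcp_rot: [1.573, 1.084, -0.481]
ft_force: [-0.1, 0.0, -1.3]
opening: 0.308
```

```bash
python3 - <<'E'
from vw import *
vw('33',[(67,250,.53),(62,244,.58),(56,240,.6)])
E
```

```text
eye d 68.7 z 260.9 lat -0.2 tilt 0.487
47.6 [-0.42  0.31  1.97 -0.07  0.37  1.69] 0.30803650757063816 [-0.08  0.01 -1.33]
(67, 250, 0.53) [14.2, -4.3, 0.1] [0.001, -0.001, 0.043]
(62, 244, 0.58) [12.1, 0.5, 0.0] [0.0, 0.0, 0.05]
(56, 240, 0.6) [8.4, 2.5, 0.0] [-0.0, -0.0, 0.02]
tip px [324.39  83.4 ] eye px [324.01  83.4 ]
```

Call:
step_arm(
  rows=[
    [7, -0.5, 0, 0, 0, 0.025],
    [7, -0.5, 0, 0, 0, 0.025],
    [4, 0, 0, 0, 0, 0.01],
    [0, 0, 0, 0, 0, 0],
    [0, 0, 0, 0, 0, 0],
  ],
)

```text
t: 48.32
eef_pos: [558.2, -187.7, 220.3]
tcp_rot: [1.572, 1.021, -0.481]
ft_force: [-0.9, 0.4, -1.4]
opening: 0.311
```

```bash
python3 - <<'E'
from vw import *
vw('34',[(60,246,.57),(56,243,.57),(52,239,.57)])
E
```

```text
eye d 61.5 z 251.2 lat -0.2 tilt 0.550
48.325 [-0.42  0.34  2.01 -0.12  0.24  1.74] 0.31081475765698735 [-0.89  0.4  -1.44]
(60, 246, 0.57) [7.0, -1.8, 0.1] [0.0, -0.001, 0.02]
(56, 243, 0.57) [4.7, 1.7, -0.0] [0.0, 0.0, 0.0]
(52, 239, 0.57) [5.5, 1.2, 0.0] [0.0, 0.0, 0.0]
tip px [324.26  83.04] eye px [324.03  83.42]
```

Call:
step_arm(
  rows=[
    [6, -1, 0, 0, 0, 0.02],
    [5, 1.5, 0, 0, 0, 0],
    [0, 0, 0, 0, 0, 0],
    [0, 0, 0, 0, 0, 0],
  ],
)

```text
t: 48.92
eef_pos: [564.3, -190.9, 211.9]
tcp_rot: [1.572, 1.0, -0.481]
ft_force: [0.2, 0.7, -1.8]
opening: 0.313
```

```bash
python3 - <<'E'
from vw import *
vw('35',[(54,242,.57),(52,238,.57),(52,234,.57)])
E
```

```text
eye d 55.3 z 244.6 lat -0.2 tilt 0.571
48.925 [-0.42  0.36  2.02 -0.16  0.2   1.77] 0.31273172937650967 [ 0.25  0.65 -1.77]
(54, 242, 0.57) [2.8, -0.3, 0.1] [0.0, -0.001, -0.001]
(52, 238, 0.57) [4.4, -0.5, 0.0] [0.0, 0.0, 0.0]
(52, 234, 0.57) [3.4, -2.2, 0.0] [0.0, 0.0, 0.0]
tip px [324.27  85.38] eye px [324.03  83.43]
```

Call:
step_arm(
  rows=[
    [3, -0.4, 0, 0, 0, 0],
    [3, -0.8, 0, 0, 0, 0],
    [1.5, -0.6, 0, 0, 0, 0],
    [0, 0, 0, 0, 0, 0],
  ],
)

```text
t: 49.52
eef_pos: [567.2, -192.3, 205.2]
tcp_rot: [1.573, 0.997, -0.481]
ft_force: [-1.3, 1.8, 0.9]
opening: 0.316
```

```bash
python3 - <<'E'
from vw import *
vw('36',[(52,236,.57)])
E
```

```text
eye d 52.1 z 238.1 lat -0.3 tilt 0.574
49.525 [-0.42  0.37  2.02 -0.17  0.18  1.79] 0.3156690650833779 [-1.34  1.82  0.87]
(52, 236, 0.57) [1.6, -1.0, 0.2] [0.0, -0.002, -0.004]
tip px [324.41  81.68] eye px [324.03  83.43]
```

Call:
step_arm(
  rows=[
    [3.5, -0.8, 0, 0, 0, 0],
    [3.5, -0.8, 0, 0, 0, 0],
    [3, 0, 0, 0, 0, 0],
    [0, 0, 0, 0, 0, 0],
  ],
)

```text
t: 50.12
eef_pos: [571.7, -194.6, 196.0]
tcp_rot: [1.573, 0.995, -0.48]
ft_force: [0.2, 1.1, 1.9]
opening: 0.314
```

```bash
python3 - <<'E'
from vw import *
vw('37',[(52,236,.57)])
E
```

```text
eye d 47.2 z 229.1 lat -0.3 tilt 0.576
50.125 [-0.43  0.39  2.02 -0.19  0.16  1.81] 0.3141768897922532 [0.17 1.07 1.95]
(52, 236, 0.57) [-8.9, -0.2, 0.2] [0.0, -0.002, -0.006]
tip px [324.4   77.27] eye px [324.04  83.43]
```

Call:
step_arm(
  rows=[
    [4, 0.3, 0, 0, 0, 0],
    [4, 0.5, 0, 0, 0, 0],
    [4, 0.8, 0, 0, 0, 0],
    [4, 0.8, 0, 0, 0, 0],
    [0, 0, 0, 0, 0, 0],
  ],
)

```text
t: 50.85
eef_pos: [581.3, -199.6, 182.6]
tcp_rot: [1.573, 0.997, -0.48]
ft_force: [-0.2, -0.3, 1.5]
opening: 0.312
```

```bash
python3 - <<'E'
from vw import *
vw('38',[(52,236,.57)])
E
```

```text
eye d 36.4 z 215.5 lat -0.3 tilt 0.574
50.85 [-0.43  0.43  2.01 -0.22  0.14  1.83] 0.31163966550758543 [-0.17 -0.27  1.5 ]
(52, 236, 0.57) [-26.0, -2.0, 0.2] [0.0, -0.002, -0.004]
tip px [324.53  80.42] eye px [324.03  83.43]
```

Call:
step_arm(
  rows=[
    [4.4, 1.2, 0, 0, 0, 0],
    [4.4, 1.4, 0, 0, 0, 0],
    [4.4, 1.6, 0, 0, 0, 0],
    [4.4, 1.8, 0, 0, 0, 0],
    [4.2, 2, 0, 0, 0, 0],
    [0, 0, 0, 0, 0, 0],
  ],
)

```text
t: 51.7
eef_pos: [598.7, -208.6, 167.8]
tcp_rot: [1.573, 0.997, -0.48]
ft_force: [-0.6, 0.7, 0.9]
opening: 0.31
```

```bash
python3 - <<'E'
from vw import *
vw('39',[(52,236,.57)])
save('wf39',env.read_camera('wrist'))
E
```

```text
eye d 16.7 z 200.7 lat -0.4 tilt 0.574
51.7 [-0.43  0.47  1.97 -0.23  0.12  1.85] 0.3104742420906761 [-0.61  0.69  0.85]
(52, 236, 0.57) [-49.1, -10.5, 0.3] [0.0, -0.002, -0.004]
tip px [324.75 117.16] eye px [324.03  83.43]
```

```bash
python3 - <<'E'
from hk import *
T=tcpT(); Ti=np.linalg.inv(T); print('tip in tool',Ti@np.append(TIP,1)); 
for d,z in [(62,240),(45,241)]: print(Ti@np.append(POST+d*hd+[0,0,z],1))
E
```

```text
tip in tool [-71.61  77.2    0.28   1.  ]
[-39.9   71.     0.33   1.  ]
[-31.51  85.82   0.35   1.  ]
```

Call:
step_arm(
  rows=[
    [4, 2.4, 0, 0, 0, 0],
    [4, 2.6, 0, 0, 0, 0],
    [4, 3, 0, 0, 0, 0],
    [3.5, 3, 0, 0, 0, 0],
    [0, 0, 0, 0, 0, 0],
  ],
)

```text
t: 52.48
eef_pos: [615.3, -217.2, 160.7]
tcp_rot: [1.573, 0.996, -0.48]
ft_force: [0.9, 0.1, 2.0]
opening: 0.314
```

```bash
python3 - <<'E'
from vw import *
vw('40',[(52,236,.57)])
save('wf40',env.read_camera('wrist'))
T=tcpT(); Ti=np.linalg.inv(T); print('tip in tool',Ti@np.append(TIP,1))
E
```

```text
eye d -2.0 z 193.7 lat -0.5 tilt 0.574
52.475 [-0.43  0.51  1.94 -0.21  0.13  1.83] 0.31416930032252266 [0.89 0.12 1.95]
(52, 236, 0.57) [-65.2, -22.3, 0.3] [0.001, -0.002, -0.004]
tip px [324.99 190.9 ] eye px [324.03  83.43]
tip in tool [-87.66  65.48   0.34   1.  ]
```

Call:
step_arm(
  rows=[
    [3, 2.4, 0, 0, 0, 0],
    [3, 2.6, 0, 0, 0, 0],
    [2.5, 2.6, 0, 0, 0, 0],
    [0, 0, 0, 0, 0, 0],
  ],
)

```text
t: 53.12
eef_pos: [625.1, -222.3, 157.6]
tcp_rot: [1.573, 0.997, -0.48]
ft_force: [0.3, 0.7, 2.1]
opening: 0.312
```

```bash
python3 - <<'E'
from vw import *
vw('41',[(52,236,.57)])
save('wf41',env.read_camera('wrist'))
E
```

```text
eye d -13.0 z 190.6 lat -0.6 tilt 0.574
53.125 [-0.43  0.52  1.91 -0.2   0.14  1.81] 0.3122546915057461 [0.26 0.66 2.11]
(52, 236, 0.57) [-73.8, -29.9, 0.3] [0.001, -0.002, -0.004]
tip px [325.3  252.16] eye px [324.03  83.43]
```

Call:
step_arm(
  rows=[
    [0, 0, 0, 0, 0, 0],
    [0, 0, 0, 0, 0, 0],
    [0, 0, 0, 0, 0, 0],
    [0, 0, 0, 0, 0, 0],
    [0, 0, 0, 0, 0, 0],
  ],
  grip=72,
)

```text
t: 53.9
eef_pos: [624.2, -222.1, 156.9]
tcp_rot: [1.572, 1.0, -0.481]
ft_force: [0.9, -0.6, -0.2]
opening: 0.744
```

```bash
python3 - <<'E'
from vw import *
vw('42',[(52,236,.57)])
save('wf42',env.read_camera('wrist'))
E
```

```text
eye d -12.2 z 189.6 lat -0.4 tilt 0.571
53.9 [-0.43  0.52  1.91 -0.2   0.14  1.81] 0.7437763360483544 [ 0.88 -0.57 -0.19]
(52, 236, 0.57) [-73.9, -28.9, 0.2] [0.0, -0.001, -0.001]
tip px [324.34 247.37] eye px [324.03  83.43]
```

Call:
step_arm(
  rows=[
    [-15, 0, 0, 0, 0, 0],
    [-20, 0, 0, 0, 0, 0],
    [-30, 0, 0, 0, 0, 0],
    [-40, -5, 0, 0, 0, 0],
    [-40, -10, 0, 0, 0, 0],
    [-30, -20, 0, 0, 0, 0],
    [0, -30, 0, 0, 0, 0],
    [0, -30, 0, 0, 0, 0],
  ],
)

```text
t: 55.05
eef_pos: [463.1, -137.5, 262.5]
tcp_rot: [1.576, 0.992, -0.477]
ft_force: [-0.5, 1.0, -0.6]
opening: 0.758
```

```bash
python3 - <<'E'
from vw import *
vw('43',[(52,236,.57)])
save('wf43',env.read_camera('wrist')); save('t43',env.read_camera('top'))
E
```

```text
eye d 170.0 z 295.9 lat -0.4 tilt 0.579
55.05 [-0.41  0.12  2.19 -0.16  0.25  1.79] 0.7582956734819104 [-0.47  0.96 -0.64]
(52, 236, 0.57) [113.9, 66.2, 0.7] [0.0, -0.004, -0.009]
tip px [325.35 -25.41] eye px [324.03  83.43]
```

Call:
step_arm(
  rows=[
    [-20, -10, -10, 0, 0, 0],
    [-20, -10, -30, 0, 0, -0.1],
    [0, 0, -40, 0, 0, -0.1],
    [0, 0, -30, 0, 0, -0.1],
    [0, 0, 0, 0, 0, -0.1],
    [0, 0, 0, 0, 0, 0],
    [0, 0, 0, 0, 0, 0],
    [0, 0, 0, 0, 0, 0],
  ],
)

```text
t: 56.25
eef_pos: [486.9, -20.7, 292.0]
tcp_rot: [1.61, 1.393, -0.444]
ft_force: [0.5, 0.6, -0.8]
opening: 0.757
```

```bash
python3 - <<'E'
from vw import *
vw('44',[(52,236,.57)])
save('wf44',env.read_camera('wrist')); t=env.read_camera('top'); save('t44',t[100:200,340:460],6)
c,P=cam('side')
for d in (7,15,25,35,45): print(d,(proj(c,P,POST+d*hd+[0,0,245])-[310,180])*7,(proj(c,P,POST+d*hd+[0,0,85])-[310,180])*7)
c,P=cam('top')
for d in (0,7,25,45): print(d,(proj(c,P,POST+d*hd+[0,0,245])-[340,100])*6,(proj(c,P,POST+d*hd+[0,0,85])-[340,100])*6)
E
```

```text
eye d 196.8 z 290.3 lat -114.9 tilt 0.178
56.25 [-0.15  0.18  1.9  -0.07  0.89  1.94] 0.7568848543077177 [ 0.54  0.58 -0.77]
(52, 236, 0.57) [113.0, 132.9, 115.5] [-0.001, -0.007, 0.392]
tip px [ 565.85 -172.79] eye px [323.96  83.13]
7 [454.15 263.15] [441.69 591.8 ]
15 [433.98 260.01] [422.68 588.3 ]
25 [408.86 256.09] [399.01 583.95]
35 [383.85 252.19] [375.43 579.61]
45 [358.94 248.31] [351.95 575.29]
0 [363.95 148.65] [303.94 254.03]
7 [357.03 162.58] [297.73 266.51]
25 [339.18 198.52] [281.73 298.68]
45 [319.24 238.66] [263.87 334.59]
```

```bash
python3 - <<'E'
from hk import *
ct,Pt=cam('top');cs,Ps=cam('side')
x,e=tri([ray(ct,Pt,340+330/6,100+212/6),ray(cs,Ps,310+400/7,180+236/7)]); print(x,e,'d',(x-POST)@hd,'lat',(x-POST)@np.array([-hd[1],hd[0],0]))
# head bottom corner, top view lower black edge; side corner (370,635),(438,550)
for p in [(370,635),(438,550),(305,567)]:
    for d in (0,):
        o,dr=ray(cs,Ps,310+p[0]/7,180+p[1]/7)
        # intersect with vertical plane of hook (lat=0)
        n=np.array([-hd[1],hd[0],0]); 
        for lat in (-23,0,23):
            t=((POST-o)@n+lat)/(dr@n); X=o+t*dr; print(p,lat,'d %.1f z %.1f'%((X-POST)@hd,X[2]))
E
```

```text
[ 659.69 -238.71  250.78] [np.float64(2.6040814975602804), np.float64(2.6040814975602937)] d 31.73512454206553 lat -2.075434484563366
(370, 635) -23 d 42.3 z 36.8
(370, 635) 0 d 36.7 z 55.6
(370, 635) 23 d 31.2 z 74.4
(438, 550) -23 d 14.2 z 88.2
(438, 550) 0 d 9.2 z 105.9
(438, 550) 23 d 4.2 z 123.7
(305, 567) -23 d 71.2 z 66.6
(305, 567) 0 d 65.1 z 84.8
(305, 567) 23 d 59.0 z 103.0
```

```bash
cat >> hk.py <<'E'
def tpose(dt,zt,a):
    Rm=down(TH)@R.from_rotvec([0,0,a]).as_matrix(); tip=POST+dt*hd+np.array([0,0,zt]); return tip-Rm@np.array([25,0,0]),Rm
def tcur():
    T=tcpT(); e=T[:3,3]+T[:3,:3]@np.array([25,0,0]); v=e-POST; n=-T[:3,0]
    print('fingertip d %.1f z %.1f lat %.1f tilt %.3f'%(v@hd,e[2],v@np.array([-hd[1],hd[0],0]),np.arctan2(n@hd,n[2])), env.state()['ft_force'])
def tpath(way):
    T=tcpT()
    for w in way:
        p,Rm=tpose(*w); d=T[:3,:3].T@(p-T[:3,3]); r=R.from_matrix(T[:3,:3].T@Rm).as_rotvec(); print(w,np.round(d,1).tolist(),np.round(r,3).tolist())
        T[:3,:3]=Rm;T[:3,3]=p
E
python3 - <<'E'
from hk import *
tcur(); tpath([(120,340,.2),(14,340,.2),(14,300,.2)])
E
```

```text
fingertip d 281.7 z 267.4 lat -115.0 tilt 0.177 [ 0.05 -0.38 -0.82]
(120, 340, 0.2) [-43.9, 171.3, 114.6] [0.0, -0.007, 0.023]
(14, 340, 0.2) [21.1, 103.9, -0.0] [0.0, 0.0, 0.0]
(14, 300, 0.2) [39.2, -7.9, 0.0] [0.0, 0.0, 0.0]
```

Call:
step_arm(
  rows=[
    [-44, 0, 0, 0, 0, 0.02],
    [0, 35, 38, 0, 0, 0],
    [0, 35, 38, 0, 0, 0],
    [0, 35, 38, 0, 0, 0],
    [0, 40, 0, 0, 0, 0],
    [0, 26, 0, 0, 0, 0],
    [0, 0, 0, 0, 0, 0],
  ],
  grip=21,
)

```text
t: 57.32
eef_pos: [576.9, -201.6, 370.9]
tcp_rot: [1.601, 1.37, -0.452]
ft_force: [-0.4, 1.4, 0.3]
opening: 0.226
```

```bash
python3 - <<'E'
from hk import *
tcur(); s=env.state(); print(s['t'],s['opening']*95.1,s['joints']); tpath([(40,340,.2),(16,340,.2),(16,300,.2)])
save('wf45',env.read_camera('wrist'))
E
```

```text
fingertip d 117.3 z 346.4 lat 3.4 tilt 0.200 [-0.36  1.37  0.33]
57.325 21.457279277437284 [-0.44  0.3   1.53 -0.    1.12  1.61]
(40, 340, 0.2) [21.7, 74.5, -3.4] [0.001, -0.006, -0.0]
(16, 340, 0.2) [4.8, 23.5, 0.0] [0.0, 0.0, 0.0]
(16, 300, 0.2) [39.2, -7.9, 0.0] [0.0, 0.0, 0.0]
```

```bash
python3 - <<'E'
from hk import *
im=cv2.imread('pics/wf45.png'); cv2.imwrite('pics/wf45c.png',cv2.resize(im[40:190,270:380],None,fx=5,fy=5,interpolation=cv2.INTER_CUBIC))
c,P=cam('wrist')
for n,(u,v,z) in dict(ball=(320,69,275),ring=(321,119,250),tip=(322,170,270)).items():
    X=plane(c,P,u,v,z); print(n,X,'d',(X-POST)@hd,'lat',(X-POST)@np.array([-hd[1],hd[0],0]))
E
```

```text
ball [ 687.08 -254.82  275.  ] d -0.007490658557991394 lat -0.5408261232171085
ring [ 658.25 -240.12  250.  ] d 32.35461711603828 lat -0.16165805012648599
tip [ 621.12 -221.93  270.  ] d 73.6740228156528 lat 0.9975991741363561
```

Call:
step_arm(
  rows=[
    [10, 35, -2, 0, 0, 0],
    [10, 35, -1.4, 0, 0, 0],
    [6, 27, 0, 0, 0, 0],
    [0, 0, 0, 0, 0, 0],
    [0, 0, 0, 0, 0, 0],
  ],
  grip=32,
)

```text
t: 58.0
eef_pos: [664.4, -241.3, 364.8]
tcp_rot: [1.6, 1.373, -0.45]
ft_force: [0.6, -0.1, -0.4]
opening: 0.333
```

```bash
python3 - <<'E'
from hk import *
tcur(); s=env.state(); print(s['t'],s['opening']*95.1,s['joints']); tpath([(16,310,.2),(16,280,.2),(16,250,.2),(16,226,.2)])
save('wf46',env.read_camera('wrist')); save('s46',env.read_camera('side')[140:270,300:420],6)
E
```

```text
fingertip d 21.5 z 340.3 lat -2.2 tilt 0.198 [ 0.56 -0.14 -0.39]
58.0 31.664413282452717 [-0.44  0.46  1.3  -0.    1.19  1.61]
(16, 310, 0.2) [30.8, -0.7, 2.2] [0.003, -0.007, 0.002]
(16, 280, 0.2) [29.4, -6.0, 0.0] [0.0, 0.0, 0.0]
(16, 250, 0.2) [29.4, -6.0, 0.0] [0.0, 0.0, 0.0]
(16, 226, 0.2) [23.5, -4.8, 0.0] [0.0, 0.0, 0.0]
```

Call:
step_arm(
  rows=[
    [16, -0.5, 2.2, 0, -0.006, 0],
    [16, -2, 0, 0, 0, 0],
    [14, -2, 0, 0, 0, 0],
    [0, 0, 0, 0, 0, 0],
    [0, 0, 0, 0, 0, 0],
  ],
)

```text
t: 58.72
eef_pos: [666.6, -244.9, 315.6]
tcp_rot: [1.568, 1.373, -0.482]
ft_force: [-0.5, 0.6, 0.6]
opening: 0.335
```

```bash
python3 - <<'E'
from hk import *
tcur(); s=env.state(); print(s['t'],s['opening']*95.1,s['joints']); tpath([(15,270,.2),(15,250,.2),(15,226,.2)])
save('wf47',env.read_camera('wrist')); save('s47',env.read_camera('side')[140:270,300:420],6)
E
```

```text
fingertip d 17.8 z 291.1 lat 0.2 tilt 0.198 [-0.48  0.62  0.57]
58.725 31.826351716882993 [-0.44  0.49  1.36 -0.01  1.09  1.61]
(15, 270, 0.2) [21.2, -1.5, -0.2] [0.003, -0.0, 0.002]
(15, 250, 0.2) [19.6, -4.0, 0.0] [0.0, 0.0, 0.0]
(15, 226, 0.2) [23.5, -4.8, 0.0] [0.0, 0.0, 0.0]
```

Call:
step_arm(
  rows=[
    [12, -1.5, 0, 0, 0, 0],
    [12, -2.5, 0, 0, 0, 0],
    [12, -2.4, 0, 0, 0, 0],
    [0, 0, 0, 0, 0, 0],
  ],
)

```text
t: 59.32
eef_pos: [667.2, -245.3, 276.5]
tcp_rot: [1.568, 1.373, -0.483]
ft_force: [-0.1, -0.2, -0.2]
opening: 0.338
```

```bash
python3 - <<'E'
from hk import *
tcur(); s=env.state(); print(s['t'],s['opening']*95.1); tpath([(14.5,240,.2),(14.5,226,.2)])
save('wf48',env.read_camera('wrist')[100:350,200:460],2.3); save('s48',env.read_camera('side')[170:270,320:420],6)
E
```

```text
fingertip d 17.1 z 252.0 lat 0.3 tilt 0.198 [-0.1  -0.18 -0.17]
59.325 32.1510583374765
(14.5, 240, 0.2) [12.2, 0.1, -0.3] [0.004, -0.0, 0.002]
(14.5, 226, 0.2) [13.7, -2.8, 0.0] [0.0, 0.0, 0.0]
```

Call:
step_arm(
  rows=[
    [8, -0.5, -0.3, 0, 0, 0],
    [8, -1, 0, 0, 0, 0],
    [7, -0.5, 0, 0, 0, 0],
    [0, 0, 0, 0, 0, 0],
  ],
)

```text
t: 59.92
eef_pos: [670.4, -246.6, 253.9]
tcp_rot: [1.569, 1.37, -0.482]
ft_force: [-0.0, -0.8, 0.5]
opening: 0.332
```

```bash
python3 - <<'E'
from hk import *
tcur(); s=env.state(); print(s['t'],s['opening']*95.1); tpath([(14.5,226,.2)])
E
```

```text
fingertip d 13.6 z 229.4 lat -0.1 tilt 0.200 [-0.01 -0.8   0.51]
59.925 31.54290761648178
(14.5, 226, 0.2) [3.1, -1.5, 0.1] [0.004, -0.0, -0.0]
```

Call:
step_arm(
  rows=[
    [0, 0, 0, 0, 0, 0],
    [0, 0, 0, 0, 0, 0],
    [0, 0, 0, 0, 0, 0],
    [-0.5, -2.5, 0, 0, 0, 0],
    [-0.5, -2.5, 0, 0, 0, 0],
    [0, 0, 0, 0, 0, 0],
  ],
  grip=21,
)

```text
t: 60.68
eef_pos: [665.7, -244.1, 254.7]
tcp_rot: [1.569, 1.369, -0.482]
ft_force: [0.0, 0.9, -0.3]
opening: 0.218
```

```bash
python3 - <<'E'
from hk import *
tcur(); s=env.state(); print(s['t'],s['opening']*95.1)
save('wf49',env.read_camera('wrist')[150:350,230:420],3); save('s49',env.read_camera('side')[170:270,320:420],6)
E
```

```text
fingertip d 18.8 z 230.2 lat -0.1 tilt 0.202 [ 0.05  0.9  -0.32]
60.675 20.744499308101105
```

Call:
step_arm(
  rows=[
    [-0.4, -2, 0, 0, 0, 0],
    [-0.4, -2, 0, 0, 0, 0],
    [-0.4, -2, 0, 0, 0, 0],
    [-0.4, -2, 0, 0, 0, 0],
    [-0.4, -2, 0, 0, 0, 0],
    [-0.2, -1, 0, 0, 0, 0],
    [0, 0, 0, 0, 0, 0],
  ],
)

```text
t: 61.65
eef_pos: [655.3, -238.7, 254.6]
tcp_rot: [1.569, 1.369, -0.482]
ft_force: [1.0, 0.0, -0.0]
opening: 0.217
```

```bash
python3 - <<'E'
from hk import *
tcur(); s=env.state(); print(s['t'],s['opening']*95.1)
save('s50',env.read_camera('side')[170:270,320:420],6)
E
```

```text
fingertip d 30.6 z 230.1 lat -0.1 tilt 0.202 [ 1.01  0.04 -0.02]
61.65 20.63930412470446
```

Call:
step_arm(
  rows=[
    [0.6, 3, 0, 0, 0, 0],
    [0.6, 3, 0, 0, 0, 0],
    [-8, 1.6, 0, 0, 0, 0],
    [-15, 3, 0, 0, 0, 0],
    [-20, 4, 0, 0, 0, 0],
    [-30, 6, 0, 0, 0, 0],
    [-30, 6, 0, 0, 0, 0],
    [0, 0, 0, 0, 0, 0],
  ],
)

```text
t: 62.7
eef_pos: [660.8, -241.5, 368.4]
tcp_rot: [1.57, 1.365, -0.481]
ft_force: [0.8, -0.3, -0.7]
opening: 0.219
```

Call:
step_arm(
  rows=[
    [-20, -20, 0, 0, 0, 0],
    [0, -50, 0, 0, 0, 0],
    [0, -50, -20, 0, 0, 0],
    [0, -50, -40, 0, 0, 0],
    [0, 0, -50, 0, 0, 0],
    [0, 0, -50, 0, 0, 0],
    [0, 0, 0, 0, 0, 0],
    [0, 0, 0, 0, 0, 0],
  ],
)

```text
t: 63.7
eef_pos: [578.3, -17.2, 349.6]
tcp_rot: [1.563, 1.37, -0.489]
ft_force: [-0.3, -0.3, 0.6]
opening: 0.22
```

```bash
python3 - <<'E'
from hk import *
tcur(); s=env.state(); print(s['t'])
im=env.read_camera('side'); save('s51',im[160:290,310:420],6); save('s51f',im); t=env.read_camera('top'); save('t51',t); save('t51c',t[100:200,340:460],6)
E
```

```text
fingertip d 201.8 z 325.1 lat -160.4 tilt 0.201 [-0.34 -0.27  0.58]
63.7
```

Call:
step_arm(
  rows=[
    [-10, -30, 0, 0, 0, 0],
    [0, -30, 0, 0, 0, 0],
    [0, 0, 0, 0, 0, 0],
    [0, 0, 0, 0, 0, 0],
    [0, 0, 0, 0, 0, 0],
    [0, 0, 0, 0, 0, 0],
    [0, 0, 0, 0, 0, 0],
    [0, 0, 0, 0, 0, 0],
  ],
)

```text
t: 64.8
eef_pos: [524.1, 5.7, 347.5]
tcp_rot: [1.564, 1.369, -0.497]
ft_force: [0.1, 0.4, -0.2]
opening: 0.22
```

Call:
step_arm(
  rows=[
    [0, 0, 0, 0, 0, 0],
    [0, 0, 0, 0, 0, 0],
    [0, 0, 0, 0, 0, 0],
    [0, 0, 0, 0, 0, 0],
    [0, 0, 0, 0, 0, 0],
    [0, 0, 0, 0, 0, 0],
    [0, 0, 0, 0, 0, 0],
    [0, 0, 0, 0, 0, 0],
  ],
)

```text
t: 65.8
eef_pos: [524.1, 5.8, 347.5]
tcp_rot: [1.563, 1.369, -0.497]
ft_force: [0.0, 0.2, -0.6]
opening: 0.221
```

```bash
python3 - <<'E'
from scan import *
a=env.read_camera('side')
for i in range(8): b=env.read_camera('side')
r=np.abs(a.astype(int)-b)[190:280,340:400]; print('max diff',r.max())
save('s52',b[170:290,240:400],5); 
c=cv2.cvtColor(cv2.imread('pics/s51f.png'),cv2.COLOR_BGR2RGB); print('diff since s51',np.abs(c.astype(int)-b)[200:280,345:385].max())
t=env.read_camera('top'); save('t52',t[140:270,160:300],5); print(env.state()['t'])
E
```

```text
max diff 9
diff since s51 34
66.3
```

```bash
python3 - <<'E'
from plan import *
go([490,110,230],down(0)); go([490,110,230],down(-117.7))
E
```

```text
tool shift [  99.2  -101.05  -76.04] rotvec [-2.05  0.21 -0.12]
tool shift [  99.2  -101.05  -76.04] rotvec [-0.01  0.   -0.2 ]
```

Call:
step_arm(
  rows=[
    [0, 0, 0, -0.18, 0, -0.1],
    [0, 0, 0, -0.18, 0, -0.09],
    [0, 0, 0, -0.18, 0, 0],
    [0, 0, 0, -0.18, 0, 0],
    [0, 0, 0, -0.18, 0, 0],
    [0, 0, 0, -0.18, 0, 0],
    [0, 0, 0, -0.18, 0, 0],
    [0, 0, 0, -0.18, 0, 0],
  ],
)

```text
t: 67.3
eef_pos: [524.3, 5.8, 347.4]
tcp_rot: [-0.748, 1.532, -1.357]
ft_force: [0.8, 0.7, -0.6]
opening: 0.222
```

Call:
step_arm(
  rows=[
    [0, 0, 0, -0.18, 0, 0],
    [0, 0, 0, -0.18, 0, 0],
    [0, 0, 0, -0.18, 0, 0],
    [0, 0, 0, 0, 0, 0],
  ],
)

```text
t: 67.8
eef_pos: [524.3, 5.8, 347.3]
tcp_rot: [-1.305, 1.532, -1.357]
ft_force: [-0.9, 0.2, 0.2]
opening: 0.222
```

```bash
python3 - <<'E'
from plan import *
s=env.state(); print(s['t'],s['eef_pos'],s['joints']); go([490,100,230],down(0))
E
```

```text
67.8 [524.34   5.83 347.29] [-0.1   0.25  1.65 -0.04  1.23 -0.03]
tool shift [113.31  96.62 -40.38] rotvec [-0.05  0.01  0.04]
```

Call:
step_arm(
  rows=[
    [20, 30, -15, -0.05, 0, 0.04],
    [20, 30, -15, 0, 0, 0],
    [10, 30, -10, 0, 0, 0],
    [0, 0, 0, 0, 0, 0],
    [0, 0, 0, 0, 0, 0],
  ],
)

```text
t: 68.42
eef_pos: [486.5, 97.7, 294.8]
tcp_rot: [0.249, 1.56, 0.226]
ft_force: [-0.5, -0.0, 0.3]
opening: 0.224
```

```bash
python3 - <<'E'
from plan import *
s=env.state(); save('wv1',env.read_camera('wrist'))
import json; json.dump([list(map(float,s['eef_pos'])),list(map(float,s['tcp_rot']))],open('wv1.json','w'))
E
```

Call:
step_arm(
  rows=[
    [0, 20, -25, 0, 0, 0],
    [0, 20, -25, 0, 0, 0],
    [0, 0, -15, 0, 0, 0],
    [0, 0, 0, 0, 0, 0],
    [0, 0, 0, 0, 0, 0],
  ],
)

```text
t: 69.1
eef_pos: [423.7, 136.6, 295.4]
tcp_rot: [0.199, 1.557, 0.167]
ft_force: [0.1, -0.3, 0.2]
opening: 0.222
```

```bash
python3 - <<'E'
from plan import *
s=env.state(); save('wv2',env.read_camera('wrist'))
import json; json.dump([list(map(float,s['eef_pos'])),list(map(float,s['tcp_rot']))],open('wv2.json','w'))
E
python3 - <<'E'
from cell import env
import cv2,numpy as np
a=env.read_camera("side");b=env.read_camera("side")
print(np.abs(a.astype(int)-b).max(), env.state()["t"], env.state()["ft_force"])
cv2.imwrite("pics/fin_s.png",a[:,:,::-1])
E
```

```text
83 69.25 [-0.12837915  0.4654311   0.23452028]
```

```bash
python3 - <<'E'
from cell import env
import cv2,numpy as np
fs=[env.read_camera("side") for _ in range(4)]
for i in range(3):
    d=np.abs(fs[i].astype(int)-fs[i+1]).max(2); ys,xs=np.where(d>20); print(d.max(),len(xs),list(zip(xs,ys))[:12])
cv2.imwrite("pics/fin_s2.png",fs[-1][:,:,::-1])
E
```

```text
75 26 [(np.int64(256), np.int64(53)), (np.int64(264), np.int64(62)), (np.int64(265), np.int64(62)), (np.int64(250), np.int64(130)), (np.int64(277), np.int64(131)), (np.int64(278), np.int64(131)), (np.int64(278), np.int64(132)), (np.int64(274), np.int64(154)), (np.int64(275), np.int64(154)), (np.int64(265), np.int64(157)), (np.int64(274), np.int64(158)), (np.int64(103), np.int64(166))]
75 60 [(np.int64(99), np.int64(0)), (np.int64(162), np.int64(2)), (np.int64(168), np.int64(6)), (np.int64(100), np.int64(13)), (np.int64(101), np.int64(13)), (np.int64(179), np.int64(13)), (np.int64(101), np.int64(15)), (np.int64(102), np.int64(15)), (np.int64(100), np.int64(16)), (np.int64(101), np.int64(16)), (np.int64(101), np.int64(26)), (np.int64(102), np.int64(26))]
81 29 [(np.int64(161), np.int64(1)), (np.int64(99), np.int64(3)), (np.int64(101), np.int64(20)), (np.int64(102), np.int64(20)), (np.int64(133), np.int64(23)), (np.int64(97), np.int64(42)), (np.int64(102), np.int64(53)), (np.int64(103), np.int64(53)), (np.int64(98), np.int64(93)), (np.int64(99), np.int64(93)), (np.int64(256), np.int64(131)), (np.int64(256), np.int64(132))]
```

View pics/fin_s.png

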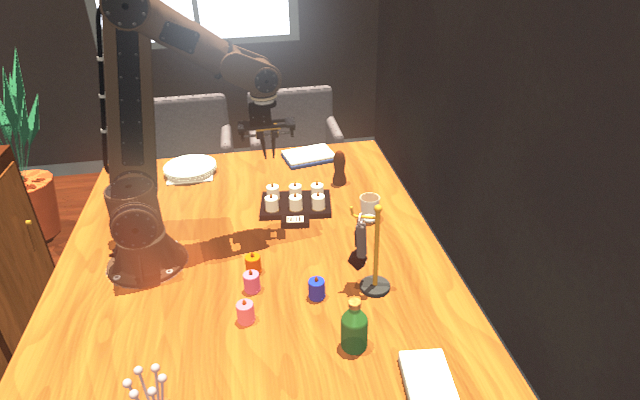

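The side view shows six candles upright in the tray (around pixel 295,195) and the scanner hanging at (360,240), clear of the post. The frame-to-frame changes I printed are mostly on the arm's edges, so I'll check the scanner region on its own.

```bash
python3 - <<'E'
from cell import env
import cv2,numpy as np
fs=[cv2.imread("pics/fin_s.png"),cv2.imread("pics/fin_s2.png"),env.read_camera("side")[:,:,::-1]]
for n,(x0,x1,y0,y1) in dict(scanner=(340,385,205,275),tray=(255,335,180,230)).items():
    for i in range(2):
        d=np.abs(fs[i].astype(int)-fs[i+1]).max(2)[y0:y1,x0:x1]; print(n,d.max(),(d>20).sum())
E
```

```text
scanner 9 0
scanner 9 0
tray 14 0
tray 31 3
```

The scanner and tray are at rest, with only noise-level differences. I'm handing the job in.

```bash
python3 -c "
from cell import env; print(env.job_done()); print(env.state()['t'])"
```

```text
the job is handed in; nothing more can be done
None
the job is handed in; nothing more can be done
```

I did all three parts in the order asked and handed the job in at about 70 s of the 192 s allowed; no verdict was reported.

- **Candles:** All six white candles stand upright, one to a well. I left the blue, orange and pink look-alikes alone. Triangulated candle tops in wells 0, 1, 4 and 5 agree within about 1.5 mm. They read about 3 mm below nominal, and the cameras disagree with each other by up to 3–4 mm.
- **Force on placing:** Two candles met resistance going in. In well 1 the arm stopped about 3 mm high with roughly 47 N at the wrist before I released; in well 0 the contact was about 18 N. I don't know if the well 1 push counts against the 40 N pressing limit, which covers the arm and gripper body. Both candles now sit level with the others.
- **Scan:** I held the scanner still for about 3 s, about 81 mm from the label, with the beam about 3 mm off its centre at a 45° slant. These figures are calculated from the poses, and nothing confirmed an actual read.
- **Scanner:** It first hung about 32 mm from the post, leaning close to it, so I pushed it out to about 44 mm, near the hook seat. It now hangs clear of the post, and the last frames show no motion there.
- **Last check:** The final tray view changed only slightly between frames (3 pixels, at most 31 levels), which I took as noise. The tumbler, mill and bottle were not touched, and the arm was clear of everything.

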